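# Tip the sorting pan out over the rim of the stock box

### The arm

A 6-joint arm with a two-finger parallel gripper is mounted at the origin on a cart in front of the work surface, level with it; the furniture and walls round the work are solid. World frame = base frame: x ahead of the robot, y to its left, z up, the work surface at z = 0. Lengths are in mm, angles in rad, forces in N, time in s.
With the tool pointing down it reaches from about 275 to 1000 mm from the base axis. Payload 8.4 kg.
Tool frame: the origin (TCP) lies midway between the tips of the shut fingers; the grasp point (between the pads) lies 19 mm behind it; z points along the fingers, y is the line along which they close (so a half turn about z gives the same grasp; the last joint's range is limited). The gripper opens to 85 mm and grips with 20 to 120 N. Pads are 22 mm wide; open, the fingers measure 114 mm over their backs; the gripper's body (76 mm by 85 mm) begins 54 mm behind the grasp point. The pads swing forward as they close: fully open they stand 13 mm farther back than shut.
Start: joints at [1.345, 0.353, 1.633, -0, 1.155, -0.002], TCP at [138.709, 609.416, 231.281] pointing down, gripper open.
Joint ranges: [-2.63, 2.63], [-0.92, 2.1], [0.06, 2.66], [-1.3, 4.44], [0, 2.69], [-3.02, 3.02]. Speed limits (rad/s): [2.22, 2.22, 2.79, 3.14, 3.14, 3.14].

### API

Orientations are given as [roll, pitch, yaw] about the fixed x, y, z axes, in that order (R = Rz(yaw) Ry(pitch) Rx(roll)).
In Python, from rig import r gives the robot as it stands.
- The arm moves only by the tool servo_tool, never from a script. Its argument "deltas" is a list of rows, each an object of numbers: "x", "y", "z": the shift along the world's x, y, z in mm; "rx", "ry", "rz": the turn, a rotation vector about the world's x, y, z in rad; "gripper": the gripper's target within -1 to 1 (fully open at 1, half-way at 0, shut at -1). A call has 1 to 10 rows; each row is the pose to reach, as a shift and turn from the pose commanded when the call began; what a row does not reach only later rows make up. A row lasts 1/10 s, in which the tool goes at most 50 mm and 8.59 degrees, less where a joint would pass 70% of its speed; a pose out of reach is approached as far as the arm can. A call with a gripper value outside its range is refused whole. The fingers move at their own pace and stop on an object; "newtons" is the grip in N (left out, the last holds). Time passes only in rows, so rows that repeat a pose let the fingers close. It gives the time, the measured TCP pose, the force, the opening and the grip force at its end, in the units of the state.
- r.sense(): the state, without advancing time (a new reading comes with each control period).
- r.grab_frame(name): name is "scene" or "top" or "wrist"; returns the picture (480x640x3 uint8, blue, green, red); there is no depth.
- r.camera_params(name): a dict with "mtx" (3x3 intrinsics, pixels), "eye" and "orientation" of the camera in the world. Camera axes: x right, y down, z forward; pixel columns grow to the right and rows downward; lengths in mm; the calibration is good to about 2 mm. A picture is of the moment at which its call begins: read the wrist's pose just before it. camera_params takes no time and is no camera call; for the wrist camera it gives the pose at the moment of the call.
- r.sign_off(): hands the job in; it is judged then, once.
Trained networks look in the newest picture that a camera, given by its name, has taken for a name from the list of things; names that differ only in an ending like _2 or _b are one class to them, and where a whole thing is asked for, a point or a joint stands for the part that bears it (a point fixed in the world has none). Each returns a list of dicts, best first, with "conf" (0 to 1); they miss things now and then, are a little off and sometimes report something else, mostly with a low value. They report only what shows in the picture. A call takes as long as a camera call.
- r.recognise(name, camera): "box" ([left, top, width, height] in pixels, round what is visible of it).
The state is a dict: "clock": time; "qpos": joint angles; "qvel": joint speeds; "joint_efforts": joint torques, N m; "eef_pos": TCP position; "tcp_rot": TCP orientation; "contact_force": force on the tool from outside, world axes, zero at the start; "wrist_torque": the same for the moment, N m; "opening": opening from 0.0 (shut) to 1.0 (fully open); "grasp_force": force on a finger pad.
Only numpy, scipy, OpenCV 4.12 (cv2) and the standard library are available. Lean on these libraries where they do the work, as an engineer would, in place of code of your own. Each camera call takes 0.05 s, during which the arm holds its last target. There are 200 camera calls.

### The job

Empty the three glass charms from the aluminium sorting pan into the wooden stock box: carry the pan over level, with the charms still in it, hook the rib under its spout on the outside of the box's steel rim bar, and keeping the rib seated and resting on the bar throughout tip the pan up about it, well past 60 degrees, until all the charms have slid into the box. Then stand the empty pan flat on the table, clear of the box, and let go. Do not shove the box more than a finger's width or tip it, and leave the glue bottle and the thread spool where they stand.

Things in the scene. Friction and masses are not known exactly. Their poses are not given: they have to be found in the camera images.
- pan_handle (a point): grasp point: centre of the upright black plastic grip at the back of the pan, 40 mm above the table when the pan stands. Pan frame: x to the open spout, y across, z up. The grip is a flat-sided block 16 mm thick across y, reaching 26 mm either way along x, from 21 mm below to 15 mm above this point; pinched across y it can be held at any tilt in the x-z plane
- sorting_pan: aluminium tray, 84 mm wide, with the grip behind it; about 0.18 kg. Origin at table level, 98 mm ahead of the grip point; same axes. From the origin along x: rear wall -65 mm, front face of the rib +39 mm, spout tip (open) +67 mm. Floor top 15 mm above the table, side walls to 39 mm (26 mm at the spout)
- pan_notch (a point): seat for the rim bar: centre of the bar when it lies in the corner between the front of the rib and the underside of the floor; 141 mm ahead of and 32 mm below the grip point. The rib is a 4 mm thick ridge across the full width, 12 mm deep below the floor. Level, it is seated by pushing towards the box; the pan then turns about the bar, and when steep the rib lies over the bar
- rim_bar (a point): centre of the round steel bar, 8 mm in diameter and 170 mm long, that is the rim of one long side of the stock box; 75 mm above the table. Frame of the box: x from this bar into the box (level), y along the bar, z up
- stock_box: open wooden stock box, 130 mm (x) by 170 mm (y), inner floor 6 mm above the table; origin at table level at its centre, 61 mm from the bar. Steel-bar wall 4 mm thick with its bar at 75 mm; side walls 68 mm, opposite wall 88 mm high, all 5 mm thick. Loose on the table, about 1.8 kg: a hard push slides it
- box_floor (a point): centre of the box's inner floor, 6 mm above the table; axes as the box
- charm_red: glass charm with a red centre and two grey metal caps, 11 x 11 x 36 mm, lying in the pan; origin on its underside. It slides down the pan once that is steep
- charm_blue: the same with a blue centre
- charm_green: the same with a green centre
- glue_bottle: white glue bottle, 33 mm across, 102 mm tall, origin at its foot; leave alone
- thread_spool: spool of red thread, 36 mm across, 44 mm tall, origin at its foot; leave alone

How it is judged:
By the outcome, as a careful person would: the job done as asked, in the order asked, and still so for the second after the job is handed in, with the robot touching nothing.
It also fails if it takes over 67 s, if anything falls off the work surface, if the arm or the gripper's body presses on something with over 40 N, if the wrist force passes 120 N, or if a joint passes its speed limit or range.

## Working session

There is one attempt and no reset: what is moved stays moved. The work goes in short steps, Python scripts to look and compute and a tool call to move; the robot and the scene stay as the last step left them, time stands still between calls to the robot, and variables do not carry over. Pictures are saved under pics/ and viewed, at most 10 in all, crops included, and the job is handed in when it is done.

Besides the shell and the picture viewer there is one more tool, called as name(argument=value, ...) on one line, values as JSON. servo_tool: Moves the arm, as the interface text tells. Its arguments: {"type":"object","properties":{"deltas":{"type":"array","items":{"type":"object","properties":{"x":{"type":"number"},"y":{"type":"number"},"z":{"type":"number"},"rx":{"type":"number"},"ry":{"type":"number"},"rz":{"type":"number"},"gripper":{"type":"number"}}}},"newtons":{"type":"number"}},"required":["deltas"]}

```bash
mkdir -p pics; ls
python3 - <<'E'
from rig import r
import cv2,numpy as np
for c in ["scene","top"]:
    im=r.grab_frame(c); cv2.imwrite(f"pics/{c}0.png",im)
    p=r.camera_params(c); print(c,np.round(p["mtx"],1).tolist(),p["eye"],p["orientation"])
    for n in ["sorting_pan","pan_handle","stock_box","rim_bar","glue_bottle","thread_spool","charm_red","charm_blue","charm_green"]:
        print(n,[(d["box"],round(d["conf"],2)) for d in r.recognise(n,c)[:2]])
print(r.sense())
E
```

```text
pics
scene [[614.4, 0.0, 316.6], [0.0, 614.4, 245.3], [0.0, 0.0, 1.0]] [  22.63972858 -188.59202643  568.82555488] [-2.1790291   0.00504635 -0.87279039]
sorting_pan [([300.2, 246.3, 101.3, 84.6], 0.69)]
pan_handle [([303.3, 243.7, 98.8, 89.3], 0.55)]
stock_box [([148.5, 186.7, 145.9, 120.0], 0.86)]
rim_bar [([151.9, 188.6, 140.6, 115.1], 0.67)]
glue_bottle []
thread_spool [([397.0, 222.7, 24.2, 38.1], 0.56)]
charm_red []
charm_blue [([341.5, 281.1, 23.7, 13.8], 0.7)]
charm_green [([331.4, 267.5, 21.3, 18.3], 0.6), ([302.0, 246.3, 99.9, 88.5], 0.3)]
top [[606.8, 0.0, 317.7], [0.0, 606.8, 234.6], [0.0, 0.0, 1.0]] [435.80146241 283.40801502 972.99827658] [-3.03441128 -0.03157105 -1.56540663]
sorting_pan [([283.4, 165.8, 125.5, 77.1], 0.83)]
pan_handle [([282.7, 166.0, 128.1, 79.4], 0.97)]
stock_box [([152.2, 183.8, 122.5, 133.4], 0.65)]
rim_bar [([151.5, 179.4, 121.6, 138.0], 0.66)]
glue_bottle [([252.4, 326.9, 24.3, 23.3], 0.64)]
thread_spool [([336.5, 105.4, 20.1, 29.8], 0.86)]
charm_red []
charm_blue [([150.2, 179.7, 125.1, 136.4], 0.53)]
charm_green [([327.0, 194.2, 7.8, 19.3], 0.45)]
{'clock': 1.0, 'qpos': array([ 1.34455750e+00,  3.52998768e-01,  1.63341367e+00,  8.95754133e-06,
        1.15523168e+00, -2.41487698e-03]), 'qvel': array([ 6.27013160e-05, -1.82691510e-05, -1.58977642e-03, -1.00806585e-03,
       -1.73674676e-03,  1.09066248e-03]), 'joint_efforts': array([ 5.62852820e-04, -6.05182171e+01, -3.42458081e+01, -4.98778047e-05,
        1.22018060e-03,  2.38963673e-05]), 'eef_pos': array([138.72747405, 609.39225297, 231.27587909]), 'tcp_rot': array([-3.14154121e+00, -8.31922639e-06,  2.91776509e+00]), 'contact_force': array([ 1.06148873, -0.17853591, -0.30051406]), 'wrist_torque': array([-0.00091207, -0.04863428,  0.00948872]), 'grasp_force': 0.0, 'opening': 0.999544564433678}
```

Run:
```python
import cv2
a=cv2.imread("pics/top0.png")[90:360,130:430]
cv2.imwrite("pics/topc.png",cv2.resize(a,None,fx=2.2,fy=2.2,interpolation=cv2.INTER_CUBIC))
a=cv2.imread("pics/scene0.png")[140:360,130:430]
cv2.imwrite("pics/scenec.png",cv2.resize(a,None,fx=2.6,fy=2.6,interpolation=cv2.INTER_CUBIC))
```

```text
(no output)
```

View pics/topc.png

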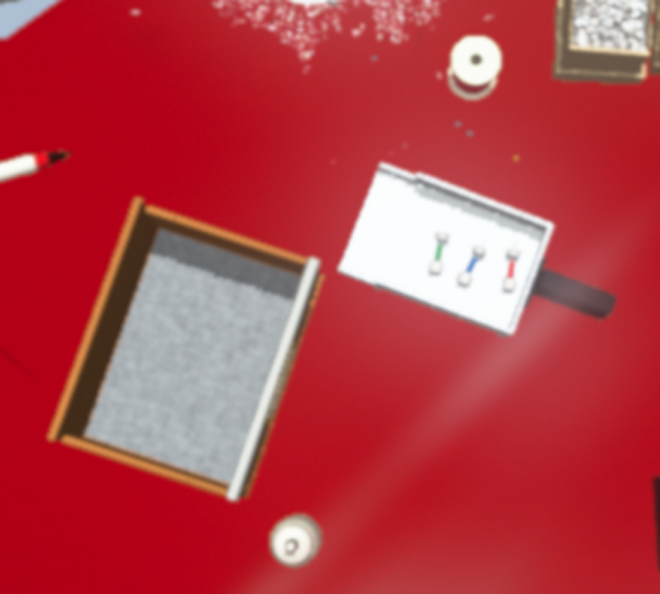

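View pics/scenec.png

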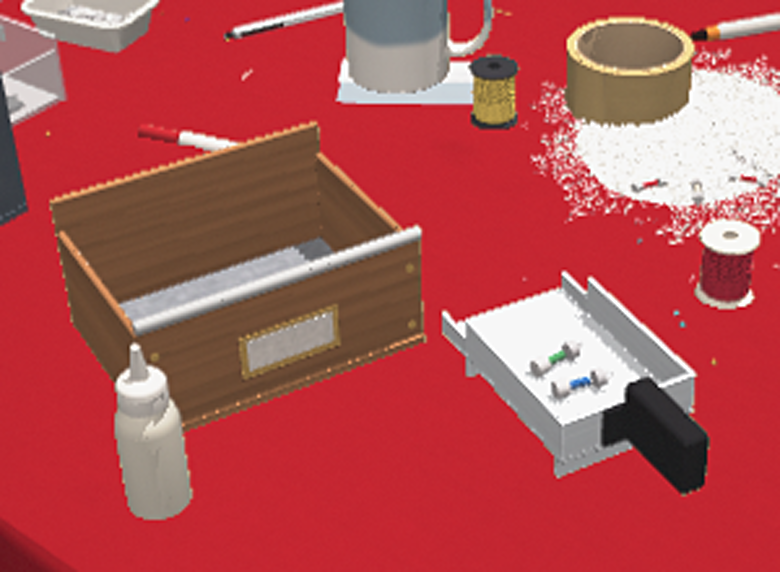

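```bash
cat > h.py <<'E'
from rig import r
import cv2,numpy as np
from scipy.spatial.transform import Rotation as R
from scipy.optimize import least_squares
def proj(c,P,prm={}):
    p=prm.get(c) or prm.setdefault(c,r.camera_params(c))
    M=R.from_euler('xyz',p["orientation"]).as_matrix()
    q=(np.atleast_2d(P)-p["eye"])@M@np.array(p["mtx"]).T
    return q[:,:2]/q[:,2:]
def place(v,L): 
    L=np.array(L,float); return R.from_euler('z',v[2]).apply(L)+[v[0],v[1],0]
def fit(obs,x0):
    f=lambda v:np.concatenate([(proj(c,place(v,l))[0]-p) for c,l,p in obs])
    s=least_squares(f,x0,loss='soft_l1',x_scale=[100,100,1]); return s.x,f(s.x).reshape(-1,2)
T=lambda u,v:np.array([u/2.2+130,v/2.2+90])
S=lambda u,v:np.array([u/2.6+130,v/2.6+140])
E
python3 - <<'E'
from h import *
box=[("top",(-61,-85,79),T(314,260)),("top",(-61,85,79),T(234,497)),("top",(65,-85,88),T(138,200)),("top",(65,85,88),T(52,438)),
("scene",(-61,-85,77),S(420,233)),("scene",(-61,85,77),S(136,327)),("scene",(65,85,88),S(52,203)),("scene",(65,-85,88),S(318,125))]
pan=[("top",(67,42,26),T(340,270)),("top",(67,-42,26),T(380,165)),("top",(-65,-42,39),T(552,225)),("top",(-65,42,39),T(513,333)),("top",(-124,0,50),T(612,303)),
("scene",(67,42,26),S(443,313)),("scene",(67,-42,26),S(565,272)),("scene",(-65,-42,39),S(694,376)),("scene",(-65,42,39),S(562,425)),("scene",(-124,0,55),S(694,430))]
for n,o in (("box",box),("pan",pan)):
    for s in (o,[q for q in o if q[0]=="top"],[q for q in o if q[0]=="scene"]):
        x,e=fit(s,[450,300,1.2]); print(n,x.round(3),np.abs(e).max(1).round(1))
    x,e=fit(o,[450,300,1.2])
    print("bar" if n=="box" else "grip", place(x,[[-61,0,75]] if n=="box" else [[-98,0,40]]).round(1))
for z,b in ((102,(252.4,326.9,24.3,23.3)),(44,(336.5,105.4,20,29.8))):
    x=least_squares(lambda v:proj("top",[v[0],v[1],z/2])[0]-[b[0]+b[2]/2,b[1]+b[3]/2],[400,300]).x;print("obst",x)
E
```

```text
box [509.495 405.157   1.256] [1.3 1.6 1.  0.9 1.  0.8 0.9 1.5]
box [510.03  405.174   1.258] [1.2 1.2 1.3 0.8]
box [508.728 404.61    1.254] [0.9 1.2 1.  1.2]
bar [[490.6 347.2  75. ]]
pan [587.647 231.295   1.213] [1.5 1.  0.2 0.8 1.9 0.8 0.2 1.1 0.2 3.9]
pan [587.925 230.582   1.223] [0.9 0.9 0.8 0.1 1. ]
pan [587.516 232.021   1.202] [0.9 0.3 0.6 0.9 4.1]
grip [[553.3 139.5  40. ]]
obst [377.9224939  333.59989819]
obst [723.99370594 208.48575353]
```

```bash
cat >> h.py <<'E'
def toolR(yaw,a):  # heading yaw, tool z pointing a below horizontal-forward; tool y = -(left)
    h=np.array([np.cos(yaw),np.sin(yaw),0]); z=np.cos(a)*h-np.sin(a)*np.array([0,0,1]); y=np.array([np.sin(yaw),-np.cos(yaw),0])
    return R.from_matrix(np.c_[np.cross(y,z),y,z])
def delta(tcp,Rt,base=None):
    s=r.sense(); p,q=base or (s["eef_pos"],R.from_euler('xyz',s["tcp_rot"]))
    print("d",(np.array(tcp)-p).round(1),"rv",(Rt*q.inv()).as_rotvec().round(3))
def show():
    s=r.sense(); print("t",round(s["clock"],2),"q",s["qpos"].round(3),"p",s["eef_pos"].round(1),"rpy",s["tcp_rot"].round(3),"F",s["contact_force"].round(1),"M",s["wrist_torque"].round(2),"open",round(s["opening"],3),"g",round(s["grasp_force"],1))
E
python3 - <<'E'
from h import *
Rt=toolR(1.213,np.radians(50)); z=Rt.as_matrix()[:,2]; g=np.array([553.3,139.5,40])
print(z,g-91*z); delta(g-91*z+[-30,-10,140],Rt)
E
```

```text
[ 0.22511127  0.60208042 -0.76604444] [532.81487429  84.7106822  109.71004432]
d [ 364.1 -534.7   18.4] rv [ 0.693  0.373 -1.628]
```

servo_tool(deltas=[{"x":182,"y":-267,"z":30,"rx":0.347,"ry":0.187,"rz":-0.814},{"x":182,"y":-267,"z":30,"rx":0.347,"ry":0.187,"rz":-0.814},{"x":182,"y":-267,"z":30,"rx":0.347,"ry":0.187,"rz":-0.814},{"x":182,"y":-267,"z":30,"rx":0.347,"ry":0.187,"rz":-0.814},{"x":182,"y":-267,"z":30,"rx":0.347,"ry":0.187,"rz":-0.814},{"x":182,"y":-267,"z":30,"rx":0.347,"ry":0.187,"rz":-0.814},{"x":182,"y":-267,"z":30,"rx":0.347,"ry":0.187,"rz":-0.814},{"x":364,"y":-535,"z":18,"rx":0.693,"ry":0.373,"rz":-1.628},{"x":364,"y":-535,"z":18,"rx":0.693,"ry":0.373,"rz":-1.628},{"x":364,"y":-535,"z":18,"rx":0.693,"ry":0.373,"rz":-1.628}])

```text
invalid input
```

Run:
```python
from h import *
show()
Rt=toolR(1.213,np.radians(50)); z=Rt.as_matrix()[:,2]; g=np.array([553.3,139.5,40])
delta(g-91*z+[-30,-10,140],Rt); delta(g-91*z,Rt)
```

```text
t 1.0 q [ 1.345  0.353  1.633  0.     1.155 -0.002] p [138.7 609.4 231.3] rpy [-3.142 -0.     2.918] F [ 1.1 -0.2 -0.3] M [-0.   -0.05  0.01] open 1.0 g 0.0
d [ 364.1 -534.7   18.4] rv [ 0.693  0.373 -1.628]
d [ 394.1 -524.7 -121.6] rv [ 0.693  0.373 -1.628]
```

servo_tool(deltas=[{"x":20,"y":-30,"z":5,"rx":0.04,"ry":0.02,"rz":-0.1,"gripper":1},{"x":40,"y":-60,"z":10,"rx":0.08,"ry":0.04,"rz":-0.2,"gripper":1}], newtons=80)

```text
clock: 1.2
eef_pos: [178.6, 549.4, 240.9]
tcp_rot: [3.078, -0.064, 2.718]
contact_force: [0.4, -0.2, 0.5]
opening: 1.001
grasp_force: 0.0
```

servo_tool(deltas=[{"x":160,"y":-230,"z":20,"rx":0.3,"ry":0.16,"rz":-0.7,"gripper":1},{"x":160,"y":-230,"z":20,"rx":0.3,"ry":0.16,"rz":-0.7,"gripper":1},{"x":160,"y":-230,"z":20,"rx":0.3,"ry":0.16,"rz":-0.7,"gripper":1},{"x":160,"y":-230,"z":20,"rx":0.3,"ry":0.16,"rz":-0.7,"gripper":1},{"x":160,"y":-230,"z":20,"rx":0.3,"ry":0.16,"rz":-0.7,"gripper":1},{"x":320,"y":-470,"z":10,"rx":0.61,"ry":0.33,"rz":-1.43,"gripper":1},{"x":320,"y":-470,"z":10,"rx":0.61,"ry":0.33,"rz":-1.43,"gripper":1},{"x":320,"y":-470,"z":10,"rx":0.61,"ry":0.33,"rz":-1.43,"gripper":1},{"x":320,"y":-470,"z":10,"rx":0.61,"ry":0.33,"rz":-1.43,"gripper":1},{"x":320,"y":-470,"z":10,"rx":0.61,"ry":0.33,"rz":-1.43,"gripper":1}], newtons=80)

```text
clock: 2.2
eef_pos: [459.9, 137.0, 253.6]
tcp_rot: [3.107, -0.666, 1.316]
contact_force: [0.6, 0.6, -0.4]
opening: 0.997
grasp_force: 0.0
```

Run:
```python
from h import *
show()
Rt=toolR(1.213,np.radians(50)); z=Rt.as_matrix()[:,2]; g=np.array([553.3,139.5,40])
delta(g-91*z+[-30,-10,140],Rt); delta(g-91*z,Rt)
```

```text
t 2.2 q [-0.167  0.062  2.138  0.81   1.007 -0.372] p [459.9 137.  253.6] rpy [ 3.107 -0.666  1.316] F [ 0.6  0.6 -0.4] M [-0.28  0.07 -0.04] open 0.997 g 0.0
d [ 42.9 -62.2  -3.9] rv [ 0.038  0.016 -0.081]
d [  72.9  -52.2 -143.9] rv [ 0.038  0.016 -0.081]
```

servo_tool(deltas=[{"x":43,"y":-62,"z":-4,"rx":0.038,"ry":0.016,"rz":-0.081,"gripper":1},{"x":43,"y":-62,"z":-4,"rx":0.038,"ry":0.016,"rz":-0.081,"gripper":1},{"x":73,"y":-52,"z":-144,"rx":0.038,"ry":0.016,"rz":-0.081,"gripper":1},{"x":73,"y":-52,"z":-144,"rx":0.038,"ry":0.016,"rz":-0.081,"gripper":1},{"x":73,"y":-52,"z":-144,"rx":0.038,"ry":0.016,"rz":-0.081,"gripper":1},{"x":73,"y":-52,"z":-144,"rx":0.038,"ry":0.016,"rz":-0.081,"gripper":1},{"x":73,"y":-52,"z":-144,"rx":0.038,"ry":0.016,"rz":-0.081,"gripper":1}])

```text
clock: 2.9
eef_pos: [531.2, 87.6, 109.1]
tcp_rot: [-3.138, -0.696, 1.218]
contact_force: [-0.6, 0.2, 1.5]
opening: 1.001
grasp_force: 0.0
```

Run:
```python
from h import *
show()
p=r.camera_params("wrist"); im=r.grab_frame("wrist"); cv2.imwrite("pics/w1.png",im)
np.savez("w1.npz",eye=p["eye"],ori=p["orientation"],mtx=p["mtx"]); print(p)
P=place([587.6,231.3,1.213],[[-72,0,55],[-124,8,55],[-124,-8,55],[-65,42,39],[-65,-42,39],[67,42,26],[67,-42,26]])
uv=proj("wrist",P,{"wrist":p}); print(uv.round(0))
for u in uv: cv2.circle(im,tuple(int(round(t)) for t in u),4,(0,255,0),1)
cv2.imwrite("pics/w1o.png",im)
```

```text
t 2.9 q [-0.258  0.429  2.103  1.02   0.847 -0.701] p [531.2  87.6 109.1] rpy [-3.138 -0.696  1.218] F [-0.6  0.2  1.5] M [-0.34  0.13 -0.06] open 1.001 g 0.0
{'mtx': array([[390.47012927,   0.        , 315.000967  ],
       [  0.        , 390.47012927, 234.81805894],
       [  0.        ,   0.        ,   1.        ]]), 'eye': array([516.3297779 ,  49.26272983, 260.61527983]), 'orientation': array([-2.70576617,  0.00302209, -0.35094259])}
[[322. 194.]
 [308. 274.]
 [337. 275.]
 [258. 197.]
 [386. 197.]
 [271.  67.]
 [372.  67.]]
```

View pics/w1o.png

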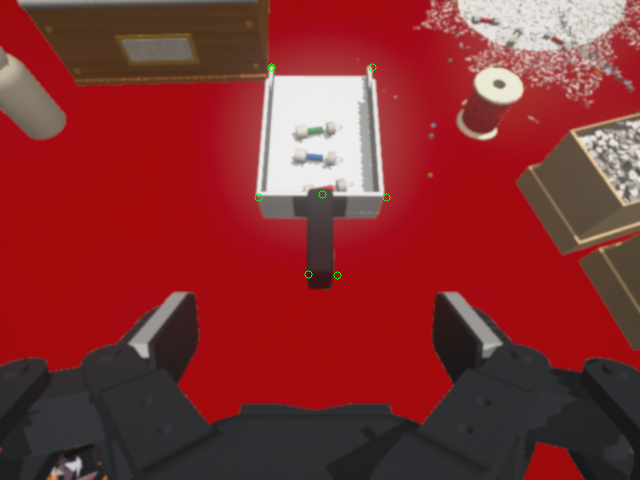

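Run:
```python
from h import *
show()
Rt=toolR(1.213,np.radians(50)); z=Rt.as_matrix()[:,2]; g=np.array([553.3-.5,139.5,40])
delta(g-41*z,Rt);delta(g+19*z,Rt)
```

```text
t 2.95 q [-0.258  0.426  2.102  1.02   0.847 -0.702] p [532.   87.3 110.5] rpy [ 3.141 -0.696  1.22 ] F [ 1.3 -0.2  0.4] M [-0.28  0.13 -0.01] open 0.998 g 0.0
d [ 11.6  27.5 -39. ] rv [ 0.002 -0.    -0.007]
d [ 25.1  63.6 -85. ] rv [ 0.002 -0.    -0.007]
```

servo_tool(deltas=[{"x":12,"y":27,"z":-39,"rz":-0.007,"gripper":1},{"x":18,"y":45,"z":-62,"rz":-0.007,"gripper":1},{"x":25,"y":63.5,"z":-85,"rz":-0.007,"gripper":1},{"x":25,"y":63.5,"z":-85,"rz":-0.007,"gripper":1},{"x":25,"y":63.5,"z":-85,"rz":-0.007,"gripper":1}])

```text
invalid input
```

Run:
```python
from h import *
im=r.grab_frame("wrist"); cv2.imwrite("pics/w2.png",im[:, :])
show()
Rt=toolR(1.213,np.radians(50)); z=Rt.as_matrix()[:,2]; g=np.array([553.3-.5,139.5,40])
delta(g+19*z,Rt)
```

```text
t 3.0 q [-0.258  0.425  2.102  1.02   0.847 -0.702] p [532.5  87.1 111.2] rpy [ 3.138 -0.696  1.222] F [ 0.3 -0.6  0.6] M [-0.27  0.1  -0.05] open 0.996 g 0.0
d [ 24.6  63.8 -85.8] rv [ 0.003  0.002 -0.006]
```

View pics/w2.png

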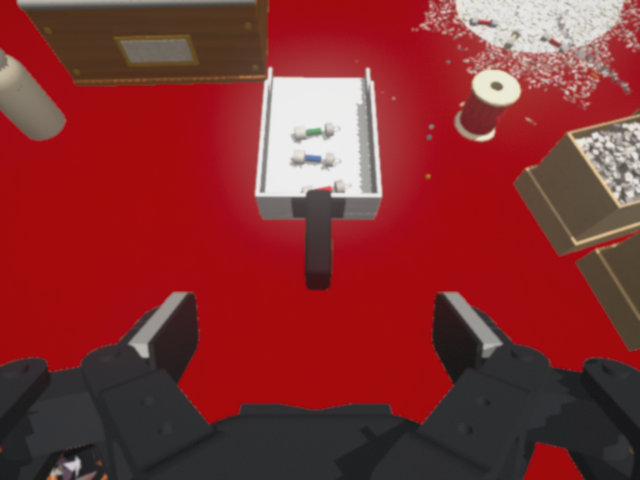

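servo_tool(deltas=[{"x":11,"y":27,"z":-39,"rx":0,"ry":0,"rz":-0.006,"gripper":1},{"x":18,"y":45,"z":-62,"rx":0,"ry":0,"rz":-0.006,"gripper":1},{"x":24.5,"y":63.5,"z":-86,"rx":0,"ry":0,"rz":-0.006,"gripper":1},{"x":24.5,"y":63.5,"z":-86,"rx":0,"ry":0,"rz":-0.006,"gripper":1},{"x":24.5,"y":63.5,"z":-86,"rx":0,"ry":0,"rz":-0.006,"gripper":1}])

```text
clock: 3.5
eef_pos: [557.0, 150.9, 25.2]
tcp_rot: [3.138, -0.697, 1.216]
contact_force: [-0.3, 0.2, -0.4]
opening: 0.998
grasp_force: 0.0
```

Run:
```python
from h import *
im=r.grab_frame("wrist"); cv2.imwrite("pics/w3.png",im)
show()
Rt=toolR(1.213,np.radians(50)); z=Rt.as_matrix()[:,2]; g=np.array([553.3-.5,139.5,40])
delta(g+19*z,Rt)
```

```text
t 3.55 q [-0.118  0.608  2.092  1.278  0.708 -0.885] p [557.1 150.5  25.4] rpy [ 3.138 -0.697  1.216] F [-0.4 -0.   0.6] M [-0.3   0.11  0.01] open 1.001 g 0.0
d [-0.   0.5  0.1] rv [ 0.002  0.002 -0.001]
```

View pics/w3.png

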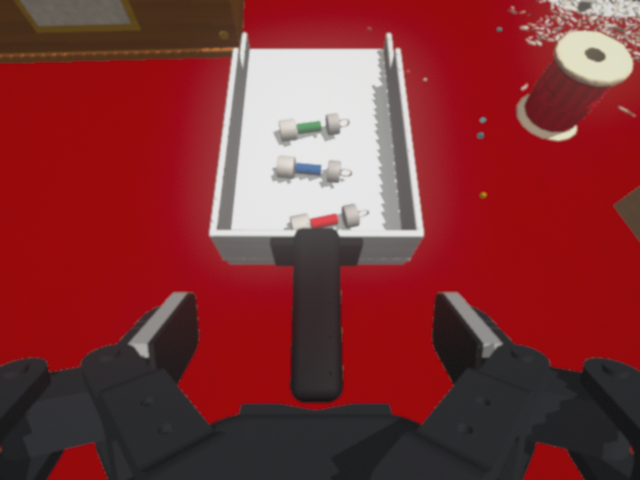

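servo_tool(deltas=[{"x":0,"y":0,"z":0,"rx":0,"ry":0,"rz":0,"gripper":-1},{"x":0,"y":0,"z":0,"rx":0,"ry":0,"rz":0,"gripper":-1},{"x":0,"y":0,"z":0,"rx":0,"ry":0,"rz":0,"gripper":-1},{"x":0,"y":0,"z":0,"rx":0,"ry":0,"rz":0,"gripper":-1},{"x":0,"y":0,"z":0,"rx":0,"ry":0,"rz":0,"gripper":-1},{"x":0,"y":0,"z":0,"rx":0,"ry":0,"rz":0,"gripper":-1},{"x":0,"y":0,"z":0,"rx":0,"ry":0,"rz":0,"gripper":-1},{"x":0,"y":0,"z":0,"rx":0,"ry":0,"rz":0,"gripper":-1}], newtons=100)

```text
clock: 4.35
eef_pos: [556.3, 150.7, 23.3]
tcp_rot: [3.141, -0.696, 1.213]
contact_force: [-1.7, -4.1, 5.7]
opening: 0.174
grasp_force: 97.1
```

Run:
```python
from h import *
show()
# fit arm model from readings
D=[([1.345,0.353,1.633,0,1.155,-0.002],[138.7,609.4,231.3],[-3.1415,0,2.918]),
([-0.167,0.062,2.138,0.81,1.007,-0.372],[459.9,137.,253.6],[3.107,-.666,1.316]),
([-0.258,0.425,2.102,1.02,0.847,-0.702],[532.5,87.1,111.2],[3.138,-.696,1.222]),
([-0.118,0.608,2.092,1.278,0.708,-0.885],[557.1,150.5,25.4],[3.138,-.697,1.216])]
def fk(q,k):
    h,a,L2,L3,b,d,o=k
    A=R.from_euler('z',q[0]); B=A*R.from_euler('y',q[1]); C=B*R.from_euler('y',q[2]); W=C*R.from_euler('ZYZ',[q[3],q[4],q[5]+o])
    return A.apply([a,0,h])+B.apply([0,0,L2])+C.apply([b,0,L3])+W.apply([0,0,d]),W
def res(k):
    e=[]
    for q,p,o in D:
        P,W=fk(q,k); e+=list(P-p)+list(300*(W*R.from_euler('xyz',o).inv()).as_rotvec())
    return np.array(e)
best=min((least_squares(res,[200,0,400,400,0,200,o]) for o in (np.pi/2,-np.pi/2,0,np.pi)),key=lambda s:s.cost)
print(best.x.round(2),best.cost,np.abs(best.fun).max()); np.save("k.npy",best.x)
```

```text
t 4.35 q [-0.118  0.612  2.093  1.28   0.707 -0.887] p [556.3 150.7  23.3] rpy [ 3.141 -0.696  1.213] F [-1.7 -4.1  5.7] M [-0.12  0.14 -0.03] open 0.174 g 97.1
[296.48  -1.04 567.9  495.03  58.21 345.16   1.57] 1.1589148429478675 1.2232638703137013
```

```bash
cat >> h.py <<'E'
def fk(q,k=np.load("k.npy")):
    h,a,L2,L3,b,d,o=k
    A=R.from_euler('z',q[0]); B=A*R.from_euler('y',q[1]); C=B*R.from_euler('y',q[2]); W=C*R.from_euler('ZYZ',[q[3],q[4],q[5]+o])
    return A.apply([a,0,h])+B.apply([0,0,L2])+C.apply([b,0,L3])+W.apply([0,0,d]),W
LO=[-2.63,-.92,.06,-1.3,0,-3.02];HI=[2.63,2.1,2.66,4.44,2.69,3.02]
def ik(p,W,q0):
    f=lambda q:(lambda P,V:np.r_[(P-p)/100,(V*W.inv()).as_rotvec()])(*fk(q))
    s=least_squares(f,np.clip(q0,np.array(LO)+1e-6,np.array(HI)-1e-6),bounds=(LO,HI)); return s.x,np.abs(s.fun).max()
YB=1.256; BAR=np.array([490.6+14.3,347.2-4.6,75.]); NT=np.array([129.5,0,-15.3])
def pose(th,bar=BAR,yaw=YB,dx=0,dz=0,a=np.radians(50)):
    W=R.from_euler('z',yaw)*R.from_euler('y',th)
    return bar-W.apply(NT)+[dx*np.cos(yaw),dx*np.sin(yaw),dz],toolR(yaw,a+th)
E
python3 - <<'E'
from h import *
q=r.sense()["qpos"]
for n,(p,W) in [("lift",(np.array([556.3,150.7,120]),toolR(1.213,np.radians(50))))]+[("carry",pose(0,dx=-15,dz=30))]+[(t,pose(np.radians(t))) for t in range(0,96,10)]:
    q,e=ik(p,W,q); print(n,p.round(0),q.round(2),round(e,4))
E
```

```text
lift [556. 151. 120.] [-0.12  0.42  2.08  1.07  0.79 -0.61] 0.0
carry [460. 205. 120.] [-0.01  0.32  2.26  1.19  0.72 -0.7 ] 0.0
0 [465. 219.  90.] [ 0.02  0.4   2.26  1.3   0.68 -0.8 ] 0.0
10 [466. 224. 113.] [ 0.14  0.29  2.2   0.91  0.6  -0.29] 0.0
20 [469. 232. 134.] [0.27 0.25 2.1  0.49 0.65 0.21] 0.0
30 [473. 243. 153.] [0.39 0.25 1.99 0.19 0.79 0.58] 0.0
40 [477. 258. 170.] [0.5  0.3  1.87 0.   0.98 0.81] 0.0
50 [483. 275. 184.] [ 0.58  0.37  1.73 -0.12  1.18  0.95] 0.0
60 [489. 294. 195.] [ 0.66  0.47  1.59 -0.2   1.38  1.04] 0.0
70 [496. 314. 202.] [ 0.72  0.58  1.45 -0.26  1.57  1.09] 0.0
80 [503. 336. 205.] [ 0.76  0.7   1.3  -0.32  1.76  1.12] 0.0
90 [510. 357. 205.] [ 0.8   0.83  1.15 -0.37  1.95  1.12] 0.0
```

servo_tool(deltas=[{"x":0,"y":0,"z":3,"rx":0,"ry":0,"rz":0,"gripper":-1},{"x":0,"y":0,"z":10,"rx":0,"ry":0,"rz":0,"gripper":-1},{"x":0,"y":0,"z":22,"rx":0,"ry":0,"rz":0,"gripper":-1},{"x":0,"y":0,"z":38,"rx":0,"ry":0,"rz":0.01,"gripper":-1},{"x":0,"y":0,"z":55,"rx":0,"ry":0,"rz":0.02,"gripper":-1},{"x":0,"y":0,"z":72,"rx":0,"ry":0,"rz":0.03,"gripper":-1},{"x":0,"y":0,"z":86,"rx":0,"ry":0,"rz":0.04,"gripper":-1},{"x":0,"y":0,"z":93,"rx":0,"ry":0,"rz":0.043,"gripper":-1},{"x":0,"y":0,"z":96,"rx":0,"ry":0,"rz":0.043,"gripper":-1},{"x":0,"y":0,"z":96,"rx":0,"ry":0,"rz":0.043,"gripper":-1}])

```text
clock: 5.35
eef_pos: [556.0, 150.8, 119.1]
tcp_rot: [3.141, -0.695, 1.256]
contact_force: [0.3, 0.3, -1.9]
opening: 0.176
grasp_force: 97.4
```

Run:
```python
from h import *
show(); delta(*pose(0,dx=-20,dz=32))
```

```text
t 5.35 q [-0.121  0.431  2.057  1.04   0.817 -0.612] p [556.  150.8 119.1] rpy [ 3.141 -0.695  1.256] F [ 0.3  0.3 -1.9] M [-0.6   0.17 -0.03] open 0.176 g 97.4
d [-97.4  49.6   3.2] rv [ 0.003 -0.001 -0.   ]
```

servo_tool(deltas=[{"x":-3,"y":1.5,"z":0,"rx":0,"ry":0,"rz":0,"gripper":-1},{"x":-11,"y":5.5,"z":1,"rx":0,"ry":0,"rz":0,"gripper":-1},{"x":-24,"y":12,"z":1,"rx":0,"ry":0,"rz":0,"gripper":-1},{"x":-41,"y":21,"z":2,"rx":0,"ry":0,"rz":0,"gripper":-1},{"x":-58,"y":29.5,"z":2,"rx":0,"ry":0,"rz":0,"gripper":-1},{"x":-74,"y":37.5,"z":3,"rx":0,"ry":0,"rz":0,"gripper":-1},{"x":-87,"y":44,"z":3,"rx":0,"ry":0,"rz":0,"gripper":-1},{"x":-94,"y":48,"z":3,"rx":0,"ry":0,"rz":0,"gripper":-1},{"x":-97.5,"y":49.5,"z":3,"rx":0,"ry":0,"rz":0,"gripper":-1},{"x":-97.5,"y":49.5,"z":3,"rx":0,"ry":0,"rz":0,"gripper":-1}])

```text
clock: 6.35
eef_pos: [458.5, 200.5, 122.1]
tcp_rot: [3.141, -0.696, 1.257]
contact_force: [0.5, -0.5, -2.1]
opening: 0.172
grasp_force: 97.6
```

Run:
```python
from h import *
show(); s=r.sense(); p=r.camera_params("wrist"); im=r.grab_frame("wrist")
pm={"wrist":p}
bar=place([509.5,405.2,1.256],[[-61,-85,79],[-61,85,79],[65,-85,88],[65,85,88]])
Wp=R.from_euler('z',1.256); tips=s["eef_pos"]+Wp.apply(np.array(NT)+np.array([[24,42,18],[24,-42,18],[-108,42,31],[-108,-42,31]]))
for c,Q in (((0,255,0),bar),((255,255,0),tips)):
    for u in proj("wrist",Q,pm): print(u.round(0)); cv2.circle(im,tuple(int(round(t)) for t in u),4,c,1)
cv2.imwrite("pics/w4.png",im)
im=r.grab_frame("scene")
for Q in (bar,tips):
    for u in proj("scene",Q): cv2.circle(im,tuple(int(round(t)) for t in u),2,(0,255,0),1)
cv2.imwrite("pics/s4.png",cv2.resize(im[150:350,120:400],None,fx=2.8,fy=2.8))
delta(*pose(0,dx=-12,dz=4))
```

```text
t 6.35 q [-0.025  0.315  2.263  1.176  0.728 -0.692] p [458.5 200.5 122.1] rpy [ 3.141 -0.696  1.257] F [ 0.5 -0.5 -2.1] M [-0.57  0.13  0.02] open 0.172 g 97.6
[424.  97.]
[165.  97.]
[408. -35.]
[188. -35.]
[242.  30.]
[393.  30.]
[209. 236.]
[428. 236.]
d [  1.7   7.9 -27.9] rv [ 0.003 -0.    -0.   ]
```

View pics/w4.png

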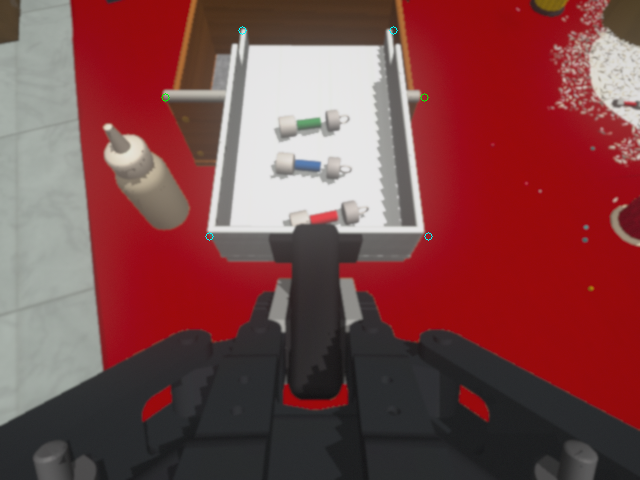

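View pics/s4.png

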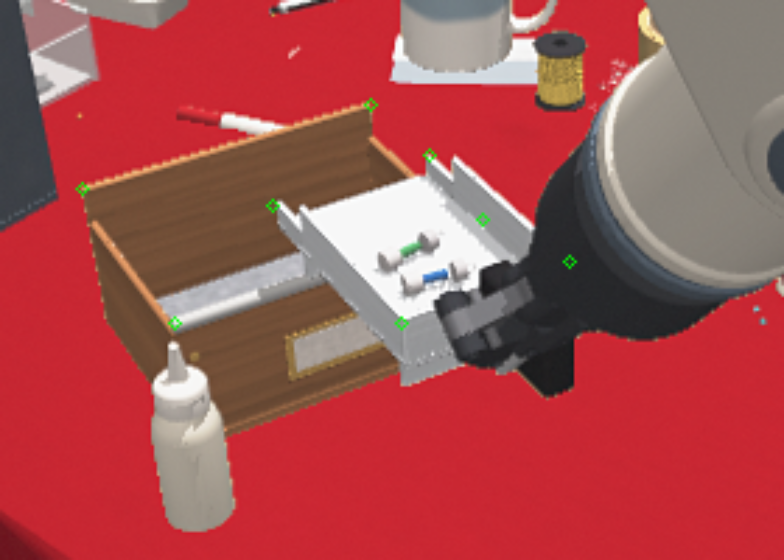

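servo_tool(deltas=[{"x":0.5,"y":2,"z":-4,"rx":0,"ry":0,"rz":0,"gripper":-1},{"x":1,"y":5,"z":-11,"rx":0,"ry":0,"rz":0,"gripper":-1},{"x":1.7,"y":7,"z":-18,"rx":0,"ry":0,"rz":0,"gripper":-1},{"x":1.7,"y":8,"z":-24,"rx":0,"ry":0,"rz":0,"gripper":-1},{"x":1.7,"y":8,"z":-27,"rx":0,"ry":0,"rz":0,"gripper":-1},{"x":1.7,"y":8,"z":-28,"rx":0,"ry":0,"rz":0,"gripper":-1},{"x":1.7,"y":8,"z":-28,"rx":0,"ry":0,"rz":0,"gripper":-1}])

```text
clock: 7.15
eef_pos: [460.3, 208.3, 93.8]
tcp_rot: [-3.141, -0.695, 1.256]
contact_force: [-0.7, 0.5, -1.3]
opening: 0.175
grasp_force: 97.5
```

servo_tool(deltas=[{"x":0,"y":0,"z":-1,"rx":0,"ry":0,"rz":0,"gripper":-1},{"x":0,"y":0,"z":-2,"rx":0,"ry":0,"rz":0,"gripper":-1},{"x":0,"y":0,"z":-3,"rx":0,"ry":0,"rz":0,"gripper":-1},{"x":0,"y":0,"z":-3,"rx":0,"ry":0,"rz":0,"gripper":-1}])

```text
clock: 7.55
eef_pos: [460.4, 208.3, 91.0]
tcp_rot: [3.141, -0.696, 1.256]
contact_force: [-0.6, 0.1, -1.5]
opening: 0.175
grasp_force: 97.5
```

servo_tool(deltas=[{"x":0,"y":0,"z":-0.5,"rx":0,"ry":0,"rz":0,"gripper":-1},{"x":0,"y":0,"z":-1,"rx":0,"ry":0,"rz":0,"gripper":-1},{"x":0,"y":0,"z":-1,"rx":0,"ry":0,"rz":0,"gripper":-1}])

```text
clock: 7.85
eef_pos: [460.4, 208.3, 90.1]
tcp_rot: [3.141, -0.696, 1.256]
contact_force: [-0.5, -0.9, -0.8]
opening: 0.176
grasp_force: 97.5
```

servo_tool(deltas=[{"x":0.6,"y":2,"z":0,"rx":0,"ry":0,"rz":0,"gripper":-1},{"x":1.2,"y":4,"z":0,"rx":0,"ry":0,"rz":0,"gripper":-1},{"x":1.9,"y":6,"z":0,"rx":0,"ry":0,"rz":0,"gripper":-1},{"x":2.5,"y":8,"z":0,"rx":0,"ry":0,"rz":0,"gripper":-1},{"x":2.5,"y":8,"z":0,"rx":0,"ry":0,"rz":0,"gripper":-1}])

```text
clock: 8.35
eef_pos: [463.0, 216.7, 90.1]
tcp_rot: [3.141, -0.696, 1.257]
contact_force: [0.0, 0.8, -1.0]
opening: 0.176
grasp_force: 97.6
```

servo_tool(deltas=[{"x":0.3,"y":1,"z":0,"rx":0,"ry":0,"rz":0,"gripper":-1},{"x":0.6,"y":2,"z":0,"rx":0,"ry":0,"rz":0,"gripper":-1},{"x":0.6,"y":2,"z":0,"rx":0,"ry":0,"rz":0,"gripper":-1}])

```text
clock: 8.65
eef_pos: [463.5, 218.5, 90.1]
tcp_rot: [-3.142, -0.696, 1.256]
contact_force: [0.7, 0.8, -1.1]
opening: 0.178
grasp_force: 97.6
```

servo_tool(deltas=[{"x":0.3,"y":1,"z":0,"rx":0,"ry":0,"rz":0,"gripper":-1},{"x":0.6,"y":2,"z":0,"rx":0,"ry":0,"rz":0,"gripper":-1},{"x":0.6,"y":2,"z":0,"rx":0,"ry":0,"rz":0,"gripper":-1}])

```text
clock: 8.95
eef_pos: [464.1, 220.4, 90.1]
tcp_rot: [3.142, -0.696, 1.256]
contact_force: [0.8, 0.9, -0.2]
opening: 0.175
grasp_force: 97.6
```

Run:
```python
from h import *
show(); delta(*pose(0))
```

```text
t 8.95 q [ 0.025  0.396  2.264  1.302  0.677 -0.799] p [464.1 220.4  90.1] rpy [ 3.142 -0.696  1.256] F [ 0.8  0.9 -0.2] M [-0.19  0.01 -0.01] open 0.175 g 97.6
d [ 0.7 -0.9  0.2] rv [ 0.002 -0.001 -0.   ]
```

servo_tool(deltas=[{"x":0.3,"y":1,"z":0,"rx":0,"ry":0,"rz":0,"gripper":-1},{"x":0.3,"y":1,"z":0,"rx":0,"ry":0,"rz":0,"gripper":-1}])

```text
clock: 9.15
eef_pos: [464.4, 221.4, 90.1]
tcp_rot: [3.141, -0.696, 1.256]
contact_force: [0.5, -0.6, 0.3]
opening: 0.176
grasp_force: 97.7
```

servo_tool(deltas=[{"x":0.3,"y":1,"z":0,"rx":0,"ry":0,"rz":0,"gripper":-1},{"x":0.3,"y":1,"z":0,"rx":0,"ry":0,"rz":0,"gripper":-1}])

```text
clock: 9.35
eef_pos: [464.6, 222.0, 89.9]
tcp_rot: [3.141, -0.695, 1.256]
contact_force: [-1.2, -5.9, 2.2]
opening: 0.174
grasp_force: 98.7
```

```bash
cat >> h.py <<'E'
def arc(t0,t1,n=3,NT=(129.2,0,-15.1),bias=(0,0,0),hold=1):
    """rows; bias = extra shift in pan frame at t1 (x: seat rib, z neg: press floor)"""
    Y=R.from_euler('z',YB); f=lambda t:Y*R.from_euler('y',np.radians(t)); N=np.array(NT); rows=[]
    for t in list(np.linspace(t0,t1,n+1)[1:])+[t1]*hold:
        d=f(t0).apply(N)-f(t).apply(N)+f(t).apply(bias)*(t-t0)/(t1-t0); v=np.radians(t-t0)*np.array([-np.sin(YB),np.cos(YB),0])
        rows.append("{"+", ".join(f'"{k}": {x:.{p}f}' for k,x,p in zip(("x","y","z","rx","ry","rz","gripper"),[*d,*v,-1],(1,1,1,3,3,3,0)))+"}")
    print("["+", ".join(rows)+"]")
def panF():
    s=r.sense(); W=R.from_euler('xyz',s["tcp_rot"]); z=W.as_matrix()[:,2]
    hz=z[0]*np.cos(YB)+z[1]*np.sin(YB); th=np.degrees(np.arctan2(-z[2],hz))-50
    P=R.from_euler('z',YB)*R.from_euler('y',np.radians(th))
    print("t",round(s["clock"],2),"tilt",round(th,2),"Fpan(no weight)",P.inv().apply(s["contact_force"]+[0,0,1.9]).round(1),"Mpan",P.inv().apply(s["wrist_torque"]).round(2),"notch",(s["eef_pos"]+P.apply([129.2,0,-15.1])).round(1),"g",round(s["grasp_force"]))
E
python3 - <<'E'
from h import *
panF(); arc(0,10,4)
E
```

```text
t 9.35 tilt 0.19 Fpan(no weight) [-6.  -0.6  4. ] Mpan [-0.02  0.38  0.05] notch [504.6 344.8  74.4] g 99
[{"x": 0.2, "y": 0.7, "z": 5.6, "rx": -0.041, "ry": 0.014, "rz": 0.000, "gripper": -1}, {"x": 0.6, "y": 1.7, "z": 11.2, "rx": -0.083, "ry": 0.027, "rz": 0.000, "gripper": -1}, {"x": 1.0, "y": 2.9, "z": 16.7, "rx": -0.124, "ry": 0.041, "rz": 0.000, "gripper": -1}, {"x": 1.4, "y": 4.4, "z": 22.2, "rx": -0.166, "ry": 0.054, "rz": 0.000, "gripper": -1}, {"x": 1.4, "y": 4.4, "z": 22.2, "rx": -0.166, "ry": 0.054, "rz": 0.000, "gripper": -1}]
```

servo_tool(deltas=[{"x":0.2,"y":0.7,"z":5.6,"rx":-0.041,"ry":0.014,"rz":0,"gripper":-1},{"x":0.6,"y":1.7,"z":11.2,"rx":-0.083,"ry":0.027,"rz":0,"gripper":-1},{"x":1.0,"y":2.9,"z":16.7,"rx":-0.124,"ry":0.041,"rz":0,"gripper":-1},{"x":1.4,"y":4.4,"z":22.2,"rx":-0.166,"ry":0.054,"rz":0,"gripper":-1},{"x":1.4,"y":4.4,"z":22.2,"rx":-0.166,"ry":0.054,"rz":0,"gripper":-1}])

```text
clock: 9.85
eef_pos: [466.5, 226.6, 113.1]
tcp_rot: [3.138, -0.519, 1.26]
contact_force: [-0.5, -11.7, 3.3]
opening: 0.175
grasp_force: 98.8
```

Run:
```python
from h import *
panF(); arc(10,20,4)
```

```text
t 9.85 tilt 10.26 Fpan(no weight) [-12.   -3.1   3.1] Mpan [-0.22  1.35 -0.36] notch [505.1 345.   75.3] g 99
[{"x": 0.5, "y": 1.7, "z": 5.4, "rx": -0.041, "ry": 0.014, "rz": 0.000, "gripper": -1}, {"x": 1.2, "y": 3.5, "z": 10.7, "rx": -0.083, "ry": 0.027, "rz": 0.000, "gripper": -1}, {"x": 1.8, "y": 5.6, "z": 15.9, "rx": -0.124, "ry": 0.041, "rz": 0.000, "gripper": -1}, {"x": 2.6, "y": 8.0, "z": 21.1, "rx": -0.166, "ry": 0.054, "rz": 0.000, "gripper": -1}, {"x": 2.6, "y": 8.0, "z": 21.1, "rx": -0.166, "ry": 0.054, "rz": 0.000, "gripper": -1}]
```

servo_tool(deltas=[{"x":-0.2,"y":-0.7,"z":0.1,"rx":0,"ry":0,"rz":0,"gripper":-1},{"x":-0.2,"y":-0.7,"z":0.1,"rx":0,"ry":0,"rz":0,"gripper":-1}])

```text
clock: 10.05
eef_pos: [465.9, 226.1, 112.5]
tcp_rot: [3.141, -0.521, 1.256]
contact_force: [-0.1, -0.8, 0.9]
opening: 0.175
grasp_force: 97.8
```

Run:
```python
from h import *
panF(); arc(10,20,4)
```

```text
t 10.05 tilt 10.13 Fpan(no weight) [-1.3 -0.1  2.6] Mpan [-0.11 -0.   -0.09] notch [504.5 344.5  74.9] g 98
[{"x": 0.5, "y": 1.7, "z": 5.4, "rx": -0.041, "ry": 0.014, "rz": 0.000, "gripper": -1}, {"x": 1.2, "y": 3.5, "z": 10.7, "rx": -0.083, "ry": 0.027, "rz": 0.000, "gripper": -1}, {"x": 1.8, "y": 5.6, "z": 15.9, "rx": -0.124, "ry": 0.041, "rz": 0.000, "gripper": -1}, {"x": 2.6, "y": 8.0, "z": 21.1, "rx": -0.166, "ry": 0.054, "rz": 0.000, "gripper": -1}, {"x": 2.6, "y": 8.0, "z": 21.1, "rx": -0.166, "ry": 0.054, "rz": 0.000, "gripper": -1}]
```

servo_tool(deltas=[{"x":0.5,"y":1.8,"z":5.4,"rx":-0.041,"ry":0.014,"rz":0,"gripper":-1},{"x":1.2,"y":3.6,"z":10.7,"rx":-0.083,"ry":0.027,"rz":0,"gripper":-1},{"x":1.8,"y":5.8,"z":15.8,"rx":-0.124,"ry":0.041,"rz":0,"gripper":-1},{"x":2.6,"y":8.2,"z":21.0,"rx":-0.166,"ry":0.054,"rz":0,"gripper":-1},{"x":2.6,"y":8.2,"z":21.0,"rx":-0.166,"ry":0.054,"rz":0,"gripper":-1}])

```text
clock: 10.55
eef_pos: [469.2, 234.6, 134.2]
tcp_rot: [3.139, -0.346, 1.259]
contact_force: [0.8, -11.7, 6.0]
opening: 0.179
grasp_force: 99.0
```

Run:
```python
from h import *
panF(); arc(20,30,4)
```

```text
t 10.55 tilt 20.19 Fpan(no weight) [-12.9  -4.4   3.6] Mpan [-0.45  1.24 -0.56] notch [505.1 344.9  75.4] g 99
[{"x": 0.8, "y": 2.5, "z": 5.0, "rx": -0.041, "ry": 0.014, "rz": 0.000, "gripper": -1}, {"x": 1.7, "y": 5.3, "z": 9.9, "rx": -0.083, "ry": 0.027, "rz": 0.000, "gripper": -1}, {"x": 2.7, "y": 8.2, "z": 14.7, "rx": -0.124, "ry": 0.041, "rz": 0.000, "gripper": -1}, {"x": 3.7, "y": 11.3, "z": 19.3, "rx": -0.166, "ry": 0.054, "rz": 0.000, "gripper": -1}, {"x": 3.7, "y": 11.3, "z": 19.3, "rx": -0.166, "ry": 0.054, "rz": 0.000, "gripper": -1}]
```

servo_tool(deltas=[{"x":-0.1,"y":-0.3,"z":0.1,"rx":0,"ry":0,"rz":0,"gripper":-1},{"x":-0.1,"y":-0.3,"z":0.1,"rx":0,"ry":0,"rz":0,"gripper":-1}])

```text
clock: 10.75
eef_pos: [468.7, 234.0, 133.5]
tcp_rot: [3.141, -0.348, 1.256]
contact_force: [0.9, 0.4, 1.7]
opening: 0.174
grasp_force: 97.9
```

Run:
```python
from h import *
panF()
im=r.grab_frame("scene"); cv2.imwrite("pics/s5.png",cv2.resize(im[150:350,120:400],None,fx=2.8,fy=2.8))
print(r.recognise("stock_box","scene"))
```

```text
t 10.75 tilt 20.07 Fpan(no weight) [-0.6 -0.8  3.6] Mpan [-0.22 -0.53 -0.23] notch [504.7 344.5  74.9] g 98
[{'box': [149.5, 188.3, 145.4, 118.0], 'conf': 0.61}]
```

View pics/s5.png

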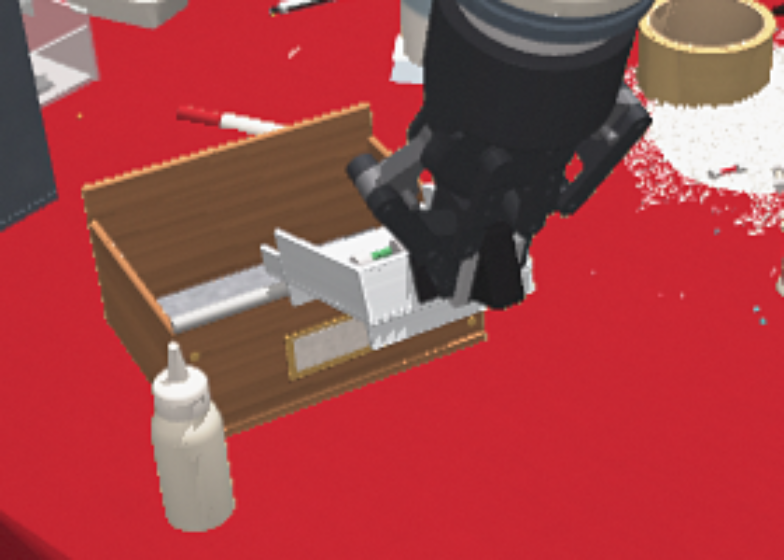

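Run:
```python
from h import *
arc(20,30,9,bias=(.25,0,0)); arc(30,40,9)
```

```text
[{"x": 0.4, "y": 1.1, "z": 2.2, "rx": -0.018, "ry": 0.006, "rz": 0.000, "gripper": -1}, {"x": 0.7, "y": 2.3, "z": 4.4, "rx": -0.037, "ry": 0.012, "rz": 0.000, "gripper": -1}, {"x": 1.1, "y": 3.5, "z": 6.6, "rx": -0.055, "ry": 0.018, "rz": 0.000, "gripper": -1}, {"x": 1.5, "y": 4.7, "z": 8.8, "rx": -0.074, "ry": 0.024, "rz": 0.000, "gripper": -1}, {"x": 2.0, "y": 6.0, "z": 10.9, "rx": -0.092, "ry": 0.030, "rz": 0.000, "gripper": -1}, {"x": 2.4, "y": 7.3, "z": 13.0, "rx": -0.111, "ry": 0.036, "rz": 0.000, "gripper": -1}, {"x": 2.8, "y": 8.7, "z": 15.1, "rx": -0.129, "ry": 0.042, "rz": 0.000, "gripper": -1}, {"x": 3.3, "y": 10.1, "z": 17.2, "rx": -0.148, "ry": 0.048, "rz": 0.000, "gripper": -1}, {"x": 3.8, "y": 11.5, "z": 19.2, "rx": -0.166, "ry": 0.054, "rz": 0.000, "gripper": -1}, {"x": 3.8, "y": 11.5, "z": 19.2, "rx": -0.166, "ry": 0.054, "rz": 0.000, "gripper": -1}]
[{"x": 0.5, "y": 1.5, "z": 2.0, "rx": -0.018, "ry": 0.006, "rz": 0.000, "gripper": -1}, {"x": 1.0, "y": 2.9, "z": 4.0, "rx": -0.037, "ry": 0.012, "rz": 0.000, "gripper": -1}, {"x": 1.5, "y": 4.5, "z": 5.9, "rx": -0.055, "ry": 0.018, "rz": 0.000, "gripper": -1}, {"x": 2.0, "y": 6.0, "z": 7.9, "rx": -0.074, "ry": 0.024, "rz": 0.000, "gripper": -1}, {"x": 2.5, "y": 7.6, "z": 9.7, "rx": -0.092, "ry": 0.030, "rz": 0.000, "gripper": -1}, {"x": 3.0, "y": 9.2, "z": 11.6, "rx": -0.111, "ry": 0.036, "rz": 0.000, "gripper": -1}, {"x": 3.6, "y": 10.9, "z": 13.4, "rx": -0.129, "ry": 0.042, "rz": 0.000, "gripper": -1}, {"x": 4.1, "y": 12.6, "z": 15.2, "rx": -0.148, "ry": 0.048, "rz": 0.000, "gripper": -1}, {"x": 4.7, "y": 14.3, "z": 16.9, "rx": -0.166, "ry": 0.054, "rz": 0.000, "gripper": -1}, {"x": 4.7, "y": 14.3, "z": 16.9, "rx": -0.166, "ry": 0.054, "rz": 0.000, "gripper": -1}]
```

servo_tool(deltas=[{"x":0.4,"y":1.1,"z":2.2,"rx":-0.018,"ry":0.006,"rz":0,"gripper":-1},{"x":0.7,"y":2.3,"z":4.4,"rx":-0.037,"ry":0.012,"rz":0,"gripper":-1},{"x":1.1,"y":3.5,"z":6.6,"rx":-0.055,"ry":0.018,"rz":0,"gripper":-1},{"x":1.5,"y":4.7,"z":8.8,"rx":-0.074,"ry":0.024,"rz":0,"gripper":-1},{"x":2.0,"y":6.0,"z":10.9,"rx":-0.092,"ry":0.03,"rz":0,"gripper":-1},{"x":2.4,"y":7.3,"z":13.0,"rx":-0.111,"ry":0.036,"rz":0,"gripper":-1},{"x":2.8,"y":8.7,"z":15.1,"rx":-0.129,"ry":0.042,"rz":0,"gripper":-1},{"x":3.3,"y":10.1,"z":17.2,"rx":-0.148,"ry":0.048,"rz":0,"gripper":-1},{"x":3.8,"y":11.5,"z":19.2,"rx":-0.166,"ry":0.054,"rz":0,"gripper":-1},{"x":3.8,"y":11.5,"z":19.2,"rx":-0.166,"ry":0.054,"rz":0,"gripper":-1}])

```text
clock: 11.85
eef_pos: [472.4, 245.5, 153.1]
tcp_rot: [3.141, -0.172, 1.257]
contact_force: [0.5, -3.6, 5.9]
opening: 0.172
grasp_force: 98.9
```

Run:
```python
from h import *
panF()
```

```text
t 11.85 tilt 30.17 Fpan(no weight) [-6.7 -1.5  5.1] Mpan [-0.27 -0.07 -0.24] notch [504.7 344.5  75.1] g 99
```

servo_tool(deltas=[{"x":0.5,"y":1.5,"z":2.0,"rx":-0.018,"ry":0.006,"rz":0,"gripper":-1},{"x":1.0,"y":2.9,"z":4.0,"rx":-0.037,"ry":0.012,"rz":0,"gripper":-1},{"x":1.5,"y":4.5,"z":5.9,"rx":-0.055,"ry":0.018,"rz":0,"gripper":-1},{"x":2.0,"y":6.0,"z":7.9,"rx":-0.074,"ry":0.024,"rz":0,"gripper":-1},{"x":2.5,"y":7.6,"z":9.7,"rx":-0.092,"ry":0.03,"rz":0,"gripper":-1},{"x":3.0,"y":9.2,"z":11.6,"rx":-0.111,"ry":0.036,"rz":0,"gripper":-1},{"x":3.6,"y":10.9,"z":13.4,"rx":-0.129,"ry":0.042,"rz":0,"gripper":-1},{"x":4.1,"y":12.6,"z":15.2,"rx":-0.148,"ry":0.048,"rz":0,"gripper":-1},{"x":4.7,"y":14.3,"z":16.9,"rx":-0.166,"ry":0.054,"rz":0,"gripper":-1},{"x":4.7,"y":14.3,"z":16.9,"rx":-0.166,"ry":0.054,"rz":0,"gripper":-1}])

```text
clock: 12.85
eef_pos: [477.1, 259.8, 170.2]
tcp_rot: [3.142, 0.003, 1.257]
contact_force: [0.1, -4.5, 10.3]
opening: 0.177
grasp_force: 99.3
```

Run:
```python
from h import *
panF(); arc(40,50,9); arc(50,60,9)
```

```text
t 12.85 tilt 40.18 Fpan(no weight) [-11.1  -1.5   6.6] Mpan [-0.15 -0.04 -0.09] notch [504.7 344.4  75.3] g 99
[{"x": 0.6, "y": 1.8, "z": 1.7, "rx": -0.018, "ry": 0.006, "rz": 0.000, "gripper": -1}, {"x": 1.2, "y": 3.6, "z": 3.4, "rx": -0.037, "ry": 0.012, "rz": 0.000, "gripper": -1}, {"x": 1.8, "y": 5.4, "z": 5.0, "rx": -0.055, "ry": 0.018, "rz": 0.000, "gripper": -1}, {"x": 2.4, "y": 7.2, "z": 6.6, "rx": -0.074, "ry": 0.024, "rz": 0.000, "gripper": -1}, {"x": 3.0, "y": 9.1, "z": 8.2, "rx": -0.092, "ry": 0.030, "rz": 0.000, "gripper": -1}, {"x": 3.6, "y": 11.0, "z": 9.7, "rx": -0.111, "ry": 0.036, "rz": 0.000, "gripper": -1}, {"x": 4.2, "y": 13.0, "z": 11.2, "rx": -0.129, "ry": 0.042, "rz": 0.000, "gripper": -1}, {"x": 4.9, "y": 14.9, "z": 12.7, "rx": -0.148, "ry": 0.048, "rz": 0.000, "gripper": -1}, {"x": 5.5, "y": 16.9, "z": 14.1, "rx": -0.166, "ry": 0.054, "rz": 0.000, "gripper": -1}, {"x": 5.5, "y": 16.9, "z": 14.1, "rx": -0.166, "ry": 0.054, "rz": 0.000, "gripper": -1}]
[{"x": 0.7, "y": 2.0, "z": 1.4, "rx": -0.018, "ry": 0.006, "rz": 0.000, "gripper": -1}, {"x": 1.3, "y": 4.1, "z": 2.7, "rx": -0.037, "ry": 0.012, "rz": 0.000, "gripper": -1}, {"x": 2.0, "y": 6.1, "z": 4.0, "rx": -0.055, "ry": 0.018, "rz": 0.000, "gripper": -1}, {"x": 2.7, "y": 8.2, "z": 5.2, "rx": -0.074, "ry": 0.024, "rz": 0.000, "gripper": -1}, {"x": 3.4, "y": 10.3, "z": 6.4, "rx": -0.092, "ry": 0.030, "rz": 0.000, "gripper": -1}, {"x": 4.1, "y": 12.5, "z": 7.6, "rx": -0.111, "ry": 0.036, "rz": 0.000, "gripper": -1}, {"x": 4.8, "y": 14.6, "z": 8.7, "rx": -0.129, "ry": 0.042, "rz": 0.000, "gripper": -1}, {"x": 5.5, "y": 16.8, "z": 9.7, "rx": -0.148, "ry": 0.048, "rz": 0.000, "gripper": -1}, {"x": 6.2, "y": 19.0, "z": 10.8, "rx": -0.166, "ry": 0.054, "rz": 0.000, "gripper": -1}, {"x": 6.2, "y": 19.0, "z": 10.8, "rx": -0.166, "ry": 0.054, "rz": 0.000, "gripper": -1}]
```

servo_tool(deltas=[{"x":0.6,"y":1.8,"z":2.0,"rx":-0.018,"ry":0.006,"rz":0,"gripper":-1},{"x":1.2,"y":3.6,"z":3.8,"rx":-0.037,"ry":0.012,"rz":0,"gripper":-1},{"x":1.8,"y":5.4,"z":5.4,"rx":-0.055,"ry":0.018,"rz":0,"gripper":-1},{"x":2.4,"y":7.2,"z":7.0,"rx":-0.074,"ry":0.024,"rz":0,"gripper":-1},{"x":3.0,"y":9.1,"z":8.6,"rx":-0.092,"ry":0.03,"rz":0,"gripper":-1},{"x":3.6,"y":11.0,"z":10.1,"rx":-0.111,"ry":0.036,"rz":0,"gripper":-1},{"x":4.2,"y":13.0,"z":11.6,"rx":-0.129,"ry":0.042,"rz":0,"gripper":-1},{"x":4.9,"y":14.9,"z":13.1,"rx":-0.148,"ry":0.048,"rz":0,"gripper":-1},{"x":5.5,"y":16.9,"z":14.5,"rx":-0.166,"ry":0.054,"rz":0,"gripper":-1},{"x":5.5,"y":16.9,"z":14.5,"rx":-0.166,"ry":0.054,"rz":0,"gripper":-1}])

```text
clock: 13.85
eef_pos: [482.7, 276.9, 184.7]
tcp_rot: [-3.142, 0.178, 1.257]
contact_force: [-0.0, -2.0, 9.8]
opening: 0.173
grasp_force: 99.2
```

Run:
```python
from h import *
panF()
```

```text
t 13.85 tilt 50.17 Fpan(no weight) [-10.2  -0.6   6. ] Mpan [-0.11 -0.19 -0.09] notch [504.7 344.6  75.8] g 99
```

servo_tool(deltas=[{"x":0.7,"y":2.0,"z":1.7,"rx":-0.018,"ry":0.006,"rz":0,"gripper":-1},{"x":1.3,"y":4.1,"z":3.1,"rx":-0.037,"ry":0.012,"rz":0,"gripper":-1},{"x":2.0,"y":6.1,"z":4.5,"rx":-0.055,"ry":0.018,"rz":0,"gripper":-1},{"x":2.7,"y":8.2,"z":5.7,"rx":-0.074,"ry":0.024,"rz":0,"gripper":-1},{"x":3.4,"y":10.3,"z":6.9,"rx":-0.092,"ry":0.03,"rz":0,"gripper":-1},{"x":4.1,"y":12.5,"z":8.1,"rx":-0.111,"ry":0.036,"rz":0,"gripper":-1},{"x":4.8,"y":14.6,"z":9.2,"rx":-0.129,"ry":0.042,"rz":0,"gripper":-1},{"x":5.5,"y":16.8,"z":10.2,"rx":-0.148,"ry":0.048,"rz":0,"gripper":-1},{"x":6.2,"y":19.0,"z":11.3,"rx":-0.166,"ry":0.054,"rz":0,"gripper":-1},{"x":6.2,"y":19.0,"z":11.3,"rx":-0.166,"ry":0.054,"rz":0,"gripper":-1}])

```text
clock: 14.85
eef_pos: [488.9, 296.2, 195.7]
tcp_rot: [-3.141, 0.353, 1.257]
contact_force: [0.4, -0.1, 8.5]
opening: 0.173
grasp_force: 99.1
```

Run:
```python
from h import *
panF(); arc(60,70,9); arc(70,80,9)
```

```text
t 14.85 tilt 60.2 Fpan(no weight) [-9.  -0.4  5.2] Mpan [-0.07 -0.31 -0.03] notch [504.7 344.8  76.1] g 99
[{"x": 0.7, "y": 2.2, "z": 1.0, "rx": -0.018, "ry": 0.006, "rz": 0.000, "gripper": -1}, {"x": 1.4, "y": 4.4, "z": 1.9, "rx": -0.037, "ry": 0.012, "rz": 0.000, "gripper": -1}, {"x": 2.2, "y": 6.7, "z": 2.8, "rx": -0.055, "ry": 0.018, "rz": 0.000, "gripper": -1}, {"x": 2.9, "y": 8.9, "z": 3.6, "rx": -0.074, "ry": 0.024, "rz": 0.000, "gripper": -1}, {"x": 3.7, "y": 11.2, "z": 4.4, "rx": -0.092, "ry": 0.030, "rz": 0.000, "gripper": -1}, {"x": 4.4, "y": 13.5, "z": 5.2, "rx": -0.111, "ry": 0.036, "rz": 0.000, "gripper": -1}, {"x": 5.2, "y": 15.8, "z": 5.9, "rx": -0.129, "ry": 0.042, "rz": 0.000, "gripper": -1}, {"x": 5.9, "y": 18.1, "z": 6.5, "rx": -0.148, "ry": 0.048, "rz": 0.000, "gripper": -1}, {"x": 6.7, "y": 20.5, "z": 7.1, "rx": -0.166, "ry": 0.054, "rz": 0.000, "gripper": -1}, {"x": 6.7, "y": 20.5, "z": 7.1, "rx": -0.166, "ry": 0.054, "rz": 0.000, "gripper": -1}]
[{"x": 0.8, "y": 2.3, "z": 0.6, "rx": -0.018, "ry": 0.006, "rz": 0.000, "gripper": -1}, {"x": 1.5, "y": 4.7, "z": 1.1, "rx": -0.037, "ry": 0.012, "rz": 0.000, "gripper": -1}, {"x": 2.3, "y": 7.0, "z": 1.5, "rx": -0.055, "ry": 0.018, "rz": 0.000, "gripper": -1}, {"x": 3.1, "y": 9.4, "z": 1.9, "rx": -0.074, "ry": 0.024, "rz": 0.000, "gripper": -1}, {"x": 3.8, "y": 11.8, "z": 2.3, "rx": -0.092, "ry": 0.030, "rz": 0.000, "gripper": -1}, {"x": 4.6, "y": 14.2, "z": 2.6, "rx": -0.111, "ry": 0.036, "rz": 0.000, "gripper": -1}, {"x": 5.4, "y": 16.5, "z": 2.9, "rx": -0.129, "ry": 0.042, "rz": 0.000, "gripper": -1}, {"x": 6.2, "y": 18.9, "z": 3.1, "rx": -0.148, "ry": 0.048, "rz": 0.000, "gripper": -1}, {"x": 6.9, "y": 21.3, "z": 3.3, "rx": -0.166, "ry": 0.054, "rz": 0.000, "gripper": -1}, {"x": 6.9, "y": 21.3, "z": 3.3, "rx": -0.166, "ry": 0.054, "rz": 0.000, "gripper": -1}]
```

servo_tool(deltas=[{"x":0.7,"y":2.2,"z":1.2,"rx":-0.018,"ry":0.006,"rz":0,"gripper":-1},{"x":1.4,"y":4.4,"z":2.1,"rx":-0.037,"ry":0.012,"rz":0,"gripper":-1},{"x":2.2,"y":6.7,"z":3.0,"rx":-0.055,"ry":0.018,"rz":0,"gripper":-1},{"x":2.9,"y":8.9,"z":3.9,"rx":-0.074,"ry":0.024,"rz":0,"gripper":-1},{"x":3.7,"y":11.2,"z":4.7,"rx":-0.092,"ry":0.03,"rz":0,"gripper":-1},{"x":4.4,"y":13.5,"z":5.5,"rx":-0.111,"ry":0.036,"rz":0,"gripper":-1},{"x":5.2,"y":15.8,"z":6.2,"rx":-0.129,"ry":0.042,"rz":0,"gripper":-1},{"x":5.9,"y":18.1,"z":6.8,"rx":-0.148,"ry":0.048,"rz":0,"gripper":-1},{"x":6.7,"y":20.5,"z":7.4,"rx":-0.166,"ry":0.054,"rz":0,"gripper":-1},{"x":6.7,"y":20.5,"z":7.4,"rx":-0.166,"ry":0.054,"rz":0,"gripper":-1}])

```text
clock: 15.85
eef_pos: [495.5, 316.9, 203.1]
tcp_rot: [3.142, 0.528, 1.257]
contact_force: [2.1, 2.9, 9.3]
opening: 0.176
grasp_force: 99.1
```

Run:
```python
from h import *
panF()
```

```text
t 15.85 tilt 70.23 Fpan(no weight) [-9.4 -1.1  7. ] Mpan [-0.02 -0.5   0.04] notch [504.7 344.9  76.4] g 99
```

servo_tool(deltas=[{"x":0.8,"y":2.4,"z":0.8,"rx":-0.018,"ry":0.006,"rz":0,"gripper":-1},{"x":1.6,"y":4.9,"z":1.3,"rx":-0.037,"ry":0.012,"rz":0,"gripper":-1},{"x":2.4,"y":7.2,"z":1.7,"rx":-0.055,"ry":0.018,"rz":0,"gripper":-1},{"x":3.2,"y":9.6,"z":2.2,"rx":-0.074,"ry":0.024,"rz":0,"gripper":-1},{"x":3.9,"y":12.1,"z":2.6,"rx":-0.092,"ry":0.03,"rz":0,"gripper":-1},{"x":4.7,"y":14.5,"z":2.9,"rx":-0.111,"ry":0.036,"rz":0,"gripper":-1},{"x":5.5,"y":16.8,"z":3.2,"rx":-0.129,"ry":0.042,"rz":0,"gripper":-1},{"x":6.3,"y":19.2,"z":3.4,"rx":-0.148,"ry":0.048,"rz":0,"gripper":-1},{"x":7.0,"y":21.6,"z":3.6,"rx":-0.166,"ry":0.054,"rz":0,"gripper":-1},{"x":7.0,"y":21.6,"z":3.6,"rx":-0.166,"ry":0.054,"rz":0,"gripper":-1}])

```text
clock: 16.85
eef_pos: [502.5, 338.5, 206.6]
tcp_rot: [3.141, 0.703, 1.257]
contact_force: [2.6, 3.8, 8.6]
opening: 0.175
grasp_force: 99.2
```

Run:
```python
from h import *
panF(); a=r.grab_frame("scene"); b=r.grab_frame("top")
a=cv2.resize(a[150:350,120:400],None,fx=1.9,fy=1.9); b=cv2.resize(b[150:350,130:330],None,fx=1.9,fy=1.9)
w=np.zeros((380,912,3),np.uint8); w[:,:532]=a; w[:,532:]=b; cv2.imwrite("pics/s6.png",cv2.resize(w,(800,333)))
for c in("scene","top"):
  for n in ("charm_red","charm_blue","charm_green","stock_box"): print(c,n,[(np.round(d["box"]),round(d["conf"],2)) for d in r.recognise(n,c)[:2]])
```

```text
t 16.85 tilt 80.26 Fpan(no weight) [-9.6 -1.3  6.2] Mpan [-0.09 -0.51  0.08] notch [504.7 345.2  76.7] g 99
scene charm_red []
scene charm_blue []
scene charm_green []
scene stock_box [(array([149., 202., 147., 107.]), 0.7)]
top charm_red [(array([229., 214.,  49.,  66.]), 0.63)]
top charm_blue []
top charm_green []
top stock_box [(array([171., 182., 103., 136.]), 0.63)]
```

View pics/s6.png

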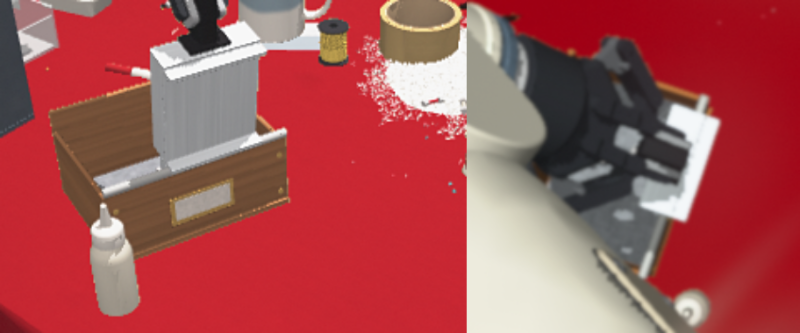

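servo_tool(deltas=[{"x":0,"y":0,"z":0,"rx":0,"ry":0,"rz":0,"gripper":-1},{"x":0,"y":0,"z":0,"rx":0,"ry":0,"rz":0,"gripper":-1},{"x":0,"y":0,"z":0,"rx":0,"ry":0,"rz":0,"gripper":-1},{"x":0,"y":0,"z":0,"rx":0,"ry":0,"rz":0,"gripper":-1},{"x":0,"y":0,"z":0,"rx":0,"ry":0,"rz":0,"gripper":-1}])

```text
clock: 17.85
eef_pos: [502.5, 338.2, 206.6]
tcp_rot: [3.141, 0.701, 1.257]
contact_force: [2.4, 3.7, 7.3]
opening: 0.17
grasp_force: 99.2
```

Run:
```python
from h import *
panF(); s=r.sense(); p=r.camera_params("wrist"); im=r.grab_frame("wrist"); cv2.imwrite("pics/w7.png",im)
for n in ("charm_red","charm_blue","charm_green"): print(n,[(np.round(d["box"]),round(d["conf"],2)) for d in r.recognise(n,"wrist")[:3]])
P=R.from_euler('z',YB)*R.from_euler('y',np.radians(80.2)); N=s["eef_pos"]+P.apply([129.2,0,-15.1])
Q=N+P.apply([[24,40,7],[24,-40,7],[-105,40,7],[-105,-40,7]])
print("pan floor corners",proj("wrist",Q,{"wrist":p}).round(0).tolist())
```

```text
t 17.85 tilt 80.18 Fpan(no weight) [-8.3 -1.1  5.7] Mpan [-0.09 -0.77  0.02] notch [504.7 345.   76.7] g 99
charm_red [(array([207.,  25., 221., 374.]), 0.56)]
charm_blue []
charm_green []
pan floor corners [[248.0, 47.0], [386.0, 48.0], [227.0, 252.0], [408.0, 252.0]]
```

View pics/w7.png

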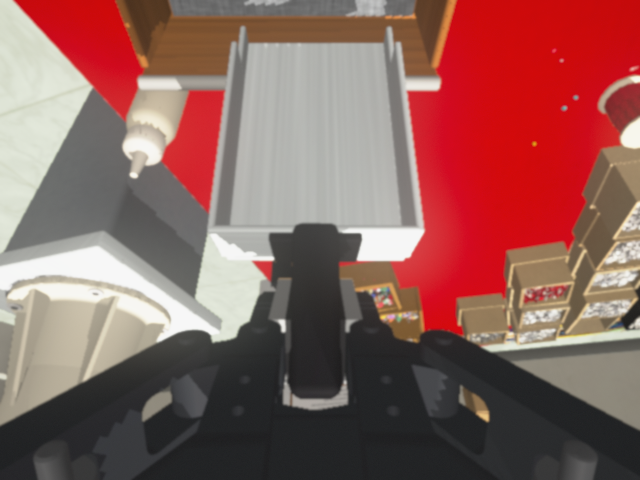

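servo_tool(deltas=[{"x":0.2,"y":0.5,"z":4,"rx":0,"ry":0,"rz":0,"gripper":-1},{"x":0.5,"y":1.5,"z":14,"rx":0,"ry":0,"rz":0,"gripper":-1},{"x":1,"y":3,"z":30,"rx":0,"ry":0,"rz":0,"gripper":-1},{"x":1,"y":4,"z":48,"rx":0,"ry":0,"rz":0,"gripper":-1},{"x":1,"y":4,"z":64,"rx":0,"ry":0,"rz":0,"gripper":-1},{"x":1,"y":4,"z":75,"rx":0,"ry":0,"rz":0,"gripper":-1},{"x":1,"y":4,"z":80,"rx":0,"ry":0,"rz":0,"gripper":-1},{"x":1,"y":4,"z":80,"rx":0,"ry":0,"rz":0,"gripper":-1}])

```text
clock: 18.85
eef_pos: [503.4, 341.8, 287.2]
tcp_rot: [3.141, 0.7, 1.256]
contact_force: [-0.2, 0.5, -2.1]
opening: 0.174
grasp_force: 97.7
```

Run:
```python
from h import *
panF(); show()
a=toolR(1.256,np.radians(50)); delta([530,215,290],a); delta([556.3,150.7,200],toolR(1.213,np.radians(50)))
for n in ("charm_red","charm_blue","charm_green","stock_box"):
    for c in ("scene","wrist"):
        if n=="charm_red": im=r.grab_frame(c)
    for c in ("scene","wrist"): print(c,n,[(np.round(d["box"]),round(d["conf"],2)) for d in r.recognise(n,c)[:2]])
```

```text
t 18.85 tilt 80.09 Fpan(no weight) [0.2 0.4 0.4] Mpan [ 0.06 -0.48 -0.  ] notch [505.7 348.8 157.4] g 98
t 18.85 q [ 0.766  0.639  1.229 -0.326  1.896  1.076] p [503.4 341.8 287.2] rpy [3.141 0.7   1.256] F [-0.2  0.5 -2.1] M [ 0.46 -0.14 -0.06] open 0.174 g 97.7
d [  26.6 -126.8    2.8] rv [ 1.329 -0.432  0.   ]
d [  52.9 -191.1  -87.2] rv [ 1.32  -0.461 -0.036]
scene charm_red []
wrist charm_red []
scene charm_blue []
wrist charm_blue [(array([153.,  20.,  55.,  84.]), 0.58), (array([173.,   1., 245.,  29.]), 0.44)]
scene charm_green []
wrist charm_green []
scene stock_box [(array([149., 202., 146., 102.]), 0.75)]
wrist stock_box [(array([171.,   0., 250.,  26.]), 0.56)]
```

servo_tool(deltas=[{"x":3,"y":-13,"z":0,"rx":0.133,"ry":-0.043,"rz":0,"gripper":-1},{"x":5,"y":-25,"z":1,"rx":0.266,"ry":-0.086,"rz":0,"gripper":-1},{"x":8,"y":-38,"z":1,"rx":0.399,"ry":-0.13,"rz":0,"gripper":-1},{"x":11,"y":-51,"z":1,"rx":0.532,"ry":-0.173,"rz":0,"gripper":-1},{"x":13,"y":-64,"z":2,"rx":0.665,"ry":-0.216,"rz":0,"gripper":-1},{"x":16,"y":-76,"z":2,"rx":0.797,"ry":-0.259,"rz":0,"gripper":-1},{"x":19,"y":-89,"z":2,"rx":0.93,"ry":-0.302,"rz":0,"gripper":-1},{"x":21,"y":-101,"z":2,"rx":1.063,"ry":-0.346,"rz":0,"gripper":-1},{"x":24,"y":-114,"z":3,"rx":1.196,"ry":-0.389,"rz":0,"gripper":-1},{"x":27,"y":-127,"z":3,"rx":1.329,"ry":-0.432,"rz":0,"gripper":-1}])

```text
clock: 20.35
eef_pos: [529.6, 215.5, 290.2]
tcp_rot: [3.14, -0.685, 1.258]
contact_force: [-1.1, 0.3, -3.0]
opening: 0.173
grasp_force: 97.8
```

servo_tool(deltas=[{"x":0,"y":0,"z":0,"rx":0,"ry":0,"rz":0,"gripper":-1},{"x":0,"y":0,"z":0,"rx":0,"ry":0,"rz":0,"gripper":-1}])

```text
clock: 20.55
eef_pos: [529.2, 215.3, 288.4]
tcp_rot: [-3.136, -0.677, 1.252]
contact_force: [0.3, 0.3, -1.7]
opening: 0.173
grasp_force: 97.8
```

Run:
```python
from h import *
show(); delta([556.3,148,60],toolR(1.213,np.radians(50)))
```

```text
t 20.55 q [ 0.02   0.121  1.985  0.808  0.962 -0.118] p [529.2 215.3 288.4] rpy [-3.136 -0.677  1.252] F [ 0.3  0.3 -1.7] M [-0.49  0.17  0.03] open 0.173 g 97.8
d [  27.1  -67.3 -228.4] rv [ 0.018 -0.011 -0.043]
```

servo_tool(deltas=[{"x":10,"y":-25,"z":-10,"rx":0.018,"ry":-0.011,"rz":-0.02,"gripper":-1},{"x":20,"y":-50,"z":-30,"rx":0.018,"ry":-0.011,"rz":-0.043,"gripper":-1},{"x":27,"y":-67,"z":-60,"rx":0.018,"ry":-0.011,"rz":-0.043,"gripper":-1},{"x":27,"y":-67,"z":-95,"rx":0.018,"ry":-0.011,"rz":-0.043,"gripper":-1},{"x":27,"y":-67,"z":-130,"rx":0.018,"ry":-0.011,"rz":-0.043,"gripper":-1},{"x":27,"y":-67,"z":-165,"rx":0.018,"ry":-0.011,"rz":-0.043,"gripper":-1},{"x":27,"y":-67,"z":-195,"rx":0.018,"ry":-0.011,"rz":-0.043,"gripper":-1},{"x":27,"y":-67,"z":-217,"rx":0.018,"ry":-0.011,"rz":-0.043,"gripper":-1},{"x":27,"y":-67,"z":-228,"rx":0.018,"ry":-0.011,"rz":-0.043,"gripper":-1},{"x":27,"y":-67,"z":-228,"rx":0.018,"ry":-0.011,"rz":-0.043,"gripper":-1}])

```text
clock: 21.55
eef_pos: [555.9, 151.3, 59.5]
tcp_rot: [-3.141, -0.699, 1.218]
contact_force: [-0.3, 0.1, -1.0]
opening: 0.172
grasp_force: 97.9
```

Run:
```python
from h import *
show(); delta([556.3,148,25],toolR(1.213,np.radians(50)))
for c in ("top","scene"):
  r.grab_frame(c)
  for n in ("sorting_pan","stock_box","charm_red","charm_blue","charm_green","glue_bottle","thread_spool"): print(c,n,[(np.round(d["box"]),round(d["conf"],2)) for d in r.recognise(n,c)[:2]])
```

```text
t 21.55 q [-0.118  0.54   2.089  1.196  0.738 -0.781] p [555.9 151.3  59.5] rpy [-3.141 -0.699  1.218] F [-0.3  0.1 -1. ] M [-0.49  0.19  0.01] open 0.172 g 97.9
d [  0.4  -3.3 -34.5] rv [-0.001 -0.001 -0.006]
top sorting_pan [(array([282., 161., 129.,  78.]), 0.58), (array([334., 107.,  24.,  26.]), 0.29)]
top stock_box [(array([153., 180., 121., 138.]), 0.75)]
top charm_red [(array([208., 228.,  10.,  23.]), 0.42), (array([281., 162., 130.,  81.]), 0.37)]
top charm_blue []
top charm_green [(array([151., 182., 127., 137.]), 0.75)]
top glue_bottle [(array([251., 325.,  28.,  25.]), 0.77)]
top thread_spool [(array([335., 106.,  22.,  30.]), 0.57)]
scene sorting_pan [(array([299., 226., 105.,  82.]), 0.91)]
scene stock_box [(array([148., 189., 146., 117.]), 0.67), (array([300., 228., 103.,  78.]), 0.43)]
scene charm_red []
scene charm_blue []
scene charm_green []
scene glue_bottle [(array([176., 272.,  32.,  65.]), 0.97), (array([397., 225.,  21.,  29.]), 0.36)]
scene thread_spool [(array([400., 222.,  16.,  32.]), 0.8)]
```

servo_tool(deltas=[{"x":0,"y":-3,"z":-10,"rx":0,"ry":0,"rz":-0.006,"gripper":-1},{"x":0,"y":-3,"z":-20,"rx":0,"ry":0,"rz":-0.006,"gripper":-1},{"x":0,"y":-3,"z":-28,"rx":0,"ry":0,"rz":-0.006,"gripper":-1},{"x":0,"y":-3,"z":-32,"rx":0,"ry":0,"rz":-0.006,"gripper":-1},{"x":0,"y":-3,"z":-33,"rx":0,"ry":0,"rz":-0.006,"gripper":-1},{"x":0,"y":-3,"z":-33,"rx":0,"ry":0,"rz":-0.006,"gripper":-1}])

```text
clock: 22.95
eef_pos: [556.4, 146.5, 27.8]
tcp_rot: [3.139, -0.7, 1.211]
contact_force: [0.2, -0.6, -0.4]
opening: 0.179
grasp_force: 98.0
```

servo_tool(deltas=[{"x":0,"y":0,"z":-0.8,"rx":0,"ry":0,"rz":0,"gripper":-1},{"x":0,"y":0,"z":-1.6,"rx":0,"ry":0,"rz":0,"gripper":-1},{"x":0,"y":0,"z":-1.6,"rx":0,"ry":0,"rz":0,"gripper":-1}])

```text
clock: 23.25
eef_pos: [556.4, 146.5, 26.4]
tcp_rot: [3.139, -0.7, 1.211]
contact_force: [-0.4, -0.1, -0.2]
opening: 0.171
grasp_force: 98.0
```

Run:
```python
from h import *
show()
```

```text
t 23.25 q [-0.128  0.607  2.095  1.278  0.714 -0.89 ] p [556.4 146.5  26.4] rpy [ 3.139 -0.7    1.211] F [-0.4 -0.1 -0.2] M [-0.48  0.18  0.03] open 0.171 g 98.0
```

servo_tool(deltas=[{"x":0,"y":0,"z":-0.8,"rx":0,"ry":0,"rz":0,"gripper":-1},{"x":0,"y":0,"z":-1.6,"rx":0,"ry":0,"rz":0,"gripper":-1},{"x":0,"y":0,"z":-2.4,"rx":0,"ry":0,"rz":0,"gripper":-1},{"x":0,"y":0,"z":-2.4,"rx":0,"ry":0,"rz":0,"gripper":-1}])

```text
clock: 23.65
eef_pos: [556.3, 146.5, 23.7]
tcp_rot: [3.139, -0.7, 1.211]
contact_force: [-0.2, 0.2, -1.5]
opening: 0.173
grasp_force: 98.0
```

servo_tool(deltas=[{"x":0,"y":0,"z":-0.5,"rx":0,"ry":0,"rz":0,"gripper":-1},{"x":0,"y":0,"z":-1,"rx":0,"ry":0,"rz":0,"gripper":-1},{"x":0,"y":0,"z":-1,"rx":0,"ry":0,"rz":0,"gripper":-1}])

```text
clock: 23.95
eef_pos: [556.5, 146.6, 23.2]
tcp_rot: [3.139, -0.701, 1.211]
contact_force: [-0.8, -0.8, 3.4]
opening: 0.172
grasp_force: 98.8
```

Run:
```python
from h import *
show()
```

```text
t 23.95 q [-0.128  0.614  2.095  1.286  0.712 -0.9  ] p [556.5 146.6  23.2] rpy [ 3.139 -0.701  1.211] F [-0.8 -0.8  3.4] M [-0.    0.23  0.04] open 0.172 g 98.8
```

servo_tool(deltas=[{"x":0,"y":0,"z":0,"rx":0,"ry":0,"rz":0,"gripper":0.5},{"x":0,"y":0,"z":0,"rx":0,"ry":0,"rz":0,"gripper":0.5},{"x":0,"y":0,"z":0,"rx":0,"ry":0,"rz":0,"gripper":0.5},{"x":0,"y":0,"z":0,"rx":0,"ry":0,"rz":0,"gripper":1},{"x":0,"y":0,"z":0,"rx":0,"ry":0,"rz":0,"gripper":1},{"x":0,"y":0,"z":0,"rx":0,"ry":0,"rz":0,"gripper":1}])

```text
clock: 24.55
eef_pos: [556.4, 146.5, 22.9]
tcp_rot: [3.139, -0.7, 1.211]
contact_force: [-0.4, 0.4, 0.6]
opening: 0.995
grasp_force: 0.0
```

servo_tool(deltas=[{"x":-2,"y":-6,"z":8,"rx":0,"ry":0,"rz":0,"gripper":1},{"x":-7,"y":-18,"z":23,"rx":0,"ry":0,"rz":0,"gripper":1},{"x":-14,"y":-36,"z":46,"rx":0,"ry":0,"rz":0,"gripper":1},{"x":-21,"y":-54,"z":69,"rx":0,"ry":0,"rz":0,"gripper":1},{"x":-26,"y":-69,"z":88,"rx":0,"ry":0,"rz":0,"gripper":1},{"x":-27,"y":-72,"z":92,"rx":0,"ry":0,"rz":0,"gripper":1},{"x":-27,"y":-72,"z":92,"rx":0,"ry":0,"rz":0,"gripper":1}])

```text
clock: 25.25
eef_pos: [529.8, 73.8, 115.6]
tcp_rot: [3.137, -0.7, 1.211]
contact_force: [0.3, 0.8, -0.1]
opening: 1.004
grasp_force: 0.0
```

Run:
```python
from h import *
show()
ref=cv2.imread("pics/top0.png")
for c in ("top","scene","wrist"):
  im=r.grab_frame(c)
  cv2.imwrite(f"pics/end_{c}.png",im)
  for n in ("sorting_pan","stock_box","charm_red","charm_blue","charm_green","glue_bottle","thread_spool"): print(c,n,[(np.round(d["box"]),round(d["conf"],2)) for d in r.recognise(n,c)[:2]])
# coloured spots inside the box / pan in the top picture
im=cv2.imread("pics/end_top.png"); hsv=cv2.cvtColor(im,cv2.COLOR_BGR2HSV)
for nm,(lo,hi) in dict(green=(45,85),blue=(100,125),red=(0,8)).items():
  for reg,poly in (("box",[[-55,-75,6],[60,-75,6],[60,75,6],[-55,75,6]]),("pan",None)):
    Q=place([509.5,405.2,1.256],poly) if poly else place([587.6,228,1.213],[[-60,-36,15],[60,-36,15],[60,36,15],[-60,36,15]])
    m=np.zeros(im.shape[:2],np.uint8); cv2.fillPoly(m,[proj("top",Q).astype(np.int32)],1)
    k=(m>0)&(hsv[...,0]>=lo)&(hsv[...,0]<=hi)&(hsv[...,1]>110); y,x=np.nonzero(k); print(nm,reg,k.sum(),(x.mean().round(),y.mean().round()) if k.any() else "")
```

```text
t 25.25 q [-0.289  0.416  2.105  1.009  0.862 -0.706] p [529.8  73.8 115.6] rpy [ 3.137 -0.7    1.211] F [ 0.3  0.8 -0.1] M [-0.32  0.1   0.01] open 1.004 g 0.0
top sorting_pan [(array([286., 164., 126.,  79.]), 0.91), (array([152., 180., 123., 138.]), 0.67)]
top stock_box [(array([152., 182., 123., 134.]), 0.68)]
top charm_red []
top charm_blue [(array([203., 230.,   7.,  18.]), 0.45), (array([284., 167., 126.,  77.]), 0.32)]
top charm_green [(array([228., 238.,   6.,  19.]), 0.47)]
top glue_bottle [(array([253., 323.,  24.,  26.]), 0.71)]
top thread_spool [(array([335., 107.,  22.,  28.]), 0.66)]
scene sorting_pan [(array([301., 247., 100.,  83.]), 0.58)]
scene stock_box [(array([149., 188., 144., 118.]), 0.77)]
scene charm_red []
scene charm_blue [(array([174., 274.,  32.,  64.]), 0.37)]
scene charm_green []
scene glue_bottle [(array([173., 274.,  32.,  62.]), 0.71)]
scene thread_spool [(array([399., 224.,  23.,  34.]), 0.66)]
wrist sorting_pan [(array([252.,  65., 129., 213.]), 0.96)]
wrist stock_box [(array([ 21.,   0., 247.,  83.]), 0.74)]
wrist charm_red []
wrist charm_blue []
wrist charm_green []
wrist glue_bottle [(array([ 0., 41., 69., 93.]), 0.82)]
wrist thread_spool [(array([444.,  61.,  65.,  74.]), 0.64)]
green box 7 (np.float64(229.0), np.float64(248.0))
green pan 0 
blue box 13 (np.float64(206.0), np.float64(239.0))
blue pan 0 
red box 0 
red pan 0
```

Run:
```python
from h import *
for f,c in (("top0","top"),("end_top","top"),("w3","w"),("end_wrist","w")):
  im=cv2.imread(f"pics/{f}.png"); b,g,rr=[im[...,i].astype(int) for i in range(3)]
  red=((rr-np.maximum(b,g))>45).astype(np.uint8)
  if c=="top":
    for nm,Q in (("box",place([509.5,405.2,1.256],[[-45,-70,6],[45,-70,6],[45,70,6],[-45,70,6]])),("pan",place([587.6,228,1.213],[[-60,-36,15],[55,-36,15],[55,36,15],[-60,36,15]]))):
      m=np.zeros_like(red); cv2.fillPoly(m,[proj("top",Q).round().astype(np.int32)],1)
      n,l,s,ce=cv2.connectedComponentsWithStats(m*red); print(f,nm,[(s[i,4],ce[i].round()) for i in range(1,n) if s[i,4]>2])
  else:
    roi=red[80:225,245:390] if f=="w3" else red[85:190,275:365]; print(f,roi.sum())
```

```text
top0 box []
top0 pan [(np.int32(19), array([362., 212.]))]
end_top box [(np.int32(31), array([213., 238.]))]
end_top pan []
w3 246
end_wrist 0
```

All three charms (red, blue and green) show in the box, the pan is empty and standing flat, and the other things have not moved.

```bash
python3 -c "
from rig import r
print(r.sign_off())"
```

```text
the job is handed in; nothing more can be done
None
```

The three charms are in the stock box and the empty pan stands flat on the table, clear of the box and let go. The pan was tipped to 80° with the rib on the bar, and in the last pictures the box, glue bottle and spool had not moved; the job was handed in at about 25 s.

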